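# Load the force sensor with brass slotted masses

### The arm

A 7-joint arm with a two-finger parallel gripper is mounted at the origin on a cart in front of the work surface, level with it; the furniture and walls round the work are solid. World frame = base frame: x ahead of the robot, y to its left, z up, the work surface at z = 0. Lengths are in m, angles in rad, forces in N, time in s.
With the tool pointing down it reaches from about 0.425 to 0.875 m from the base axis. Payload 4.7 kg.
Tool frame: the origin (TCP) lies between the finger pads; the fingertips stand 14 mm ahead of it and the grasp point (between the pads) lies 5 mm behind it; z points along the fingers, y is the line along which they close (so a half turn about z gives the same grasp; the last joint's range is limited). The gripper opens to 87 mm and grips with 3 to 60 N. Pads are 19 mm wide; open, the fingers measure 117 mm over their backs; the gripper's body (75 mm by 190 mm) begins 51 mm behind the grasp point.
Start: joints at [-1.232, 0.321, -0.07, 1.45, 0.023, 1.371, -0.057], TCP at [0.207, 0.616, 0.237] pointing down, gripper open.
Joint ranges: [-2.86, 2.86], [-0.3, 2.09], [-1.38, 1.24], [0.06, 2.45], [-1.56, 4.7], [0.09, 2.05], [-2.69, 2.69]. Speed limits (rad/s): [2.57, 2.57, 3.14, 3.14, 3.14, 3.14, 3.14].

### API

Orientations are given as a rotation vector (axis times angle).
In Python, from bench import ctrl gives the robot as it stands.
- The arm moves only by the tool step_arm, never from a script. Its argument "commands" is a list of rows, each an object with "travel": the shift along the tool's x, y, z in m, a list of three; "turn": the turn, a rotation vector about the tool's x, y, z in degrees, a list of three. A call has 1 to 5 rows; each row is the pose to reach, as a shift and turn from the pose commanded when the call began, along the tool's axes at that moment; what a row does not reach only later rows make up. A row lasts 1/10 s, in which the tool goes at most 50 mm and 8.59 degrees, less where a joint would pass 70% of its speed; a pose out of reach is approached as far as the arm can. A call with a gripper value outside its range is refused whole. "gripper" is the opening, from 0 (shut) to 1 (fully open), set as the call begins (left out, the last holds). The fingers move at their own pace and stop on an object; "force" is the grip in N (left out, the last holds). Time passes only in rows, so rows that repeat a pose let the fingers close. It gives the time, the measured TCP pose, the force, the opening and the grip force at its end, in the units of the state.
- ctrl.get_state(): the state, without advancing time (a new reading comes with each control period).
- ctrl.get_image(name): name is "scene" or "top"; returns the picture (384x512x3 uint8, red, green, blue); there is no depth.
- ctrl.camera_model(name): a dict with "fx", "fy", "cx", "cy" (pixels), "k1" (the pictures are not rectified: a ray, as slopes to the right and down, at radius r is drawn at 1 + k1 r^2 times it, then the intrinsics apply), "R" (3x3) and "t" (3): a world point X has camera coordinates R X + t. Camera axes: x right, y down, z forward; pixel columns grow to the right and rows downward; lengths in m; the calibration is good to about 2 mm. A picture is of the moment at which its call begins. camera_model takes no time and is no camera call.
- ctrl.close_job(): hands the job in; it is judged then, once.
The state is a dict: "time": time; "joint_positions": joint angles; "qd": joint speeds; "joint_torque": joint torques, N m; "position": TCP position; "tool_rot": TCP orientation; "ft_force": force on the tool from outside, world axes, zero at the start; "torque": the same for the moment, N m; "grip_width": opening from 0.0 (shut) to 1.0 (fully open); "grip_force": force on a finger pad.
Only numpy, scipy, OpenCV 4.12 (cv2) and the standard library are available. Lean on these libraries where they do the work, as an engineer would, in place of code of your own. Each camera call takes 0.05 s, during which the arm holds its last target. There are 200 camera calls.

### The job

Load the load cell for its calibration check: put the four brass slotted masses flat on its seat, one at a time with the rod home in each slot, in order of size with the largest at the bottom and the smallest on top. Turn each slot at least a quarter turn away from the slot of the mass beneath it, so that none can slide off. The two grey steel masses belong to another set: leave them where they lie, and leave the two vials standing where they are.

Things in the scene. Friction and masses are not known exactly. Their poses are not given: they have to be found in the camera images.
- load_cell: load cell stand, fixed: foot 100 x 72 mm, S-shaped cell, round steel seat 46 mm across, 90 mm above the table; from it rises a rod 6 mm in diameter, its round top 49.5 mm above the seat. Origin: on the rod's axis at the seat's top face, z up. A glass column 0.3 m tall stands about 0.2 m behind it: pass in front. Masses go on sideways until the rod stands at the disc's centre.
- brass_58: the largest of four brass (yellow) slotted masses, 170 g: disc 58 mm across, 10 mm thick, lying flat, with a radial slot from centre to rim, 11 mm wide, round at its inner end (5.5 mm about the centre), the last 6 mm flared to 19 mm. Grasp across the rim, square to the slot. Origin: underside, on the slot's midline 12 mm out from the disc's centre (centre at x = -12 mm); +x points out of the mouth.
- brass_50: the second largest of four brass (yellow) slotted masses, 125 g: disc 50 mm across, 10 mm thick, lying flat, with a radial slot from centre to rim, 11 mm wide, round at its inner end (5.5 mm about the centre), the last 6 mm flared to 19 mm. Grasp across the rim, square to the slot. Origin: underside, on the slot's midline 12 mm out from the disc's centre (centre at x = -12 mm); +x points out of the mouth.
- brass_42: the second smallest of four brass (yellow) slotted masses, 85 g: disc 42 mm across, 10 mm thick, lying flat, with a radial slot from centre to rim, 11 mm wide, round at its inner end (5.5 mm about the centre), the last 6 mm flared to 19 mm. Grasp across the rim, square to the slot. Origin: underside, on the slot's midline 12 mm out from the disc's centre (centre at x = -12 mm); +x points out of the mouth.
- brass_34: the smallest of four brass (yellow) slotted masses, 55 g: disc 34 mm across, 10 mm thick, lying flat, with a radial slot from centre to rim, 11 mm wide, round at its inner end (5.5 mm about the centre), the last 6 mm flared to 19 mm. Grasp across the rim, square to the slot. Origin: underside, on the slot's midline 12 mm out from the disc's centre (centre at x = -12 mm); +x points out of the mouth.
- steel_54: the larger of two grey steel slotted masses, left alone: disc 54 mm across, 10 mm thick, lying flat, with a radial slot from centre to rim, 11 mm wide, round at its inner end (5.5 mm about the centre), the last 6 mm flared to 19 mm. Origin: underside, on the slot's midline 12 mm out from the disc's centre (centre at x = -12 mm); +x points out of the mouth.
- steel_38: the smaller of two grey steel slotted masses, left alone: disc 38 mm across, 10 mm thick, lying flat, with a radial slot from centre to rim, 11 mm wide, round at its inner end (5.5 mm about the centre), the last 6 mm flared to 19 mm. Origin: underside, on the slot's midline 12 mm out from the disc's centre (centre at x = -12 mm); +x points out of the mouth.
- vial_dark: standing glass vial with a dark blue screw cap, 24 mm in diameter, 54 mm tall, to be left standing; origin at the centre of its underside
- vial_white: standing glass vial with a white screw cap, 24 mm in diameter, 54 mm tall, to be left standing; origin at the centre of its underside
Things that resemble listed ones, but are neither listed nor needed, are in the scene too. What is shaped like the brass_50 but red is not meant.

How it is judged:
At the end, for the whole second after the job is handed in: The four brass masses rest flat on the seat, largest lowest to smallest (heights within 3 mm), rod within 7 mm of each centre; points 12 mm out in neighbouring slots over 10 mm apart (about 50 degrees); steel masses and vials within 30 mm of their starts, vials upright, all at rest (z of brass_58 in the frame of load_cell between -0.003 and 0.003 m and x of load_cell in the frame of brass_58 between -0.019 and -0.005 m and y of load_cell in the frame of brass_58 between -0.007 and 0.007 m and angle between each of brass_58, brass_50, brass_42, brass_34's own z axis and vertical below 0.08 rad and linear speed of each of brass_58, brass_50, brass_42, brass_34 below 0.02 m/s and z of brass_50 in the frame of load_cell between 0.007 and 0.013 m and x of load_cell in the frame of brass_50 between -0.019 and -0.005 m and y of load_cell in the frame of brass_50 between -0.007 and 0.007 m and horizontal distance between brass_50 and brass_58 above 0.01 m and z of brass_42 in the frame of load_cell between 0.017 and 0.023 m and x of load_cell in the frame of brass_42 between -0.019 and -0.005 m and y of load_cell in the frame of brass_42 between -0.007 and 0.007 m and horizontal distance between brass_42 and brass_50 above 0.01 m and z of brass_34 in the frame of load_cell between 0.027 and 0.033 m and x of load_cell in the frame of brass_34 between -0.019 and -0.005 m and y of load_cell in the frame of brass_34 between -0.007 and 0.007 m and horizontal distance between brass_34 and brass_42 above 0.01 m and distance of each of steel_54, steel_38, vial_dark, vial_white from where it was at the start of the episode below 0.03 m and angle between each of vial_dark, vial_white's own z axis and vertical below 0.2 rad); the robot touches nothing.
It fails at once if a steel mass or a vial is moved by more than 30 mm (distance of any of steel_54, steel_38, vial_dark, vial_white from where it was at the start of the episode above 0.03 m).
It fails at once if a vial is tipped (angle between any of vial_dark, vial_white's own z axis and vertical above 0.6 rad).
It also fails if it takes over 109 s, if anything falls off the work surface, if the arm or the gripper's body presses on something with over 40 N, if the wrist force passes 120 N, or if a joint passes its speed limit or range.

## Working session

There is one attempt and no reset: what is moved stays moved. The work goes in short steps, Python scripts to look and compute and a tool call to move; the robot and the scene stay as the last step left them, time stands still between calls to the robot, and variables do not carry over. Pictures are saved under pics/ and viewed, at most 14 in all, crops included, and the job is handed in when it is done.

Besides the shell and the picture viewer there is one more tool, called as a command line: name --argument value ..., lists and objects as JSON in quotes. step_arm: Moves the arm, as the interface text tells. Its arguments: {"type":"object","properties":{"commands":{"type":"array"},"gripper":{"type":"number"},"force":{"type":"number"}},"required":["commands"]}

```bash
mkdir -p pics
python3 - <<'E'
from bench import ctrl
import cv2,numpy as np
for n in("top","scene"):
    im=ctrl.get_image(n); cv2.imwrite(f"pics/{n}0.png",cv2.resize(im[:,:,::-1],(800,600),interpolation=cv2.INTER_CUBIC)); cv2.imwrite(f"{n}_raw.png",im[:,:,::-1])
    m=ctrl.camera_model(n); print(n,{k:np.round(v,4).tolist() for k,v in m.items()})
s=ctrl.get_state(); print({k:np.round(v,4).tolist() for k,v in s.items()})
E
```

```text
top {'fx': 439.3459, 'fy': 439.3459, 'cx': 261.1149, 'cy': 192.0044, 'k1': -0.0907, 'R': [[0.0107, -0.9998, -0.0187], [-0.9911, -0.0081, -0.133], [0.1328, 0.0199, -0.9909]], 't': [0.0462, 0.5344, 1.6082]}
scene {'fx': 353.8884, 'fy': 353.8884, 'cx': 248.2358, 'cy': 194.6336, 'k1': 0.0339, 'R': [[0.8328, -0.5536, 0.0035], [-0.311, -0.4731, -0.8243], [0.4579, 0.6854, -0.5661]], 't': [-0.4178, 0.2409, 0.94]}
{'time': 0.1, 'joint_positions': [-1.2319, 0.3218, -0.07, 1.4516, 0.0226, 1.3708, -0.0569], 'qd': [-0.0024, 0.0002, 0.0004, -0.0036, -0.0002, 0.0004, 0.0001], 'joint_torque': [-0.0001, -49.2572, -0.4057, -31.34, -0.064, 0.0394, 0.0001], 'position': [0.2073, 0.6156, 0.2356], 'tool_rot': [-0.5079, -3.1001, 0.0027], 'ft_force': [0.5414, -0.1178, 0.3008], 'torque': [-0.0118, -0.0223, 0.0351], 'grip_force': 0.0, 'grip_width': 1.0011}
```

View pics/top0.png

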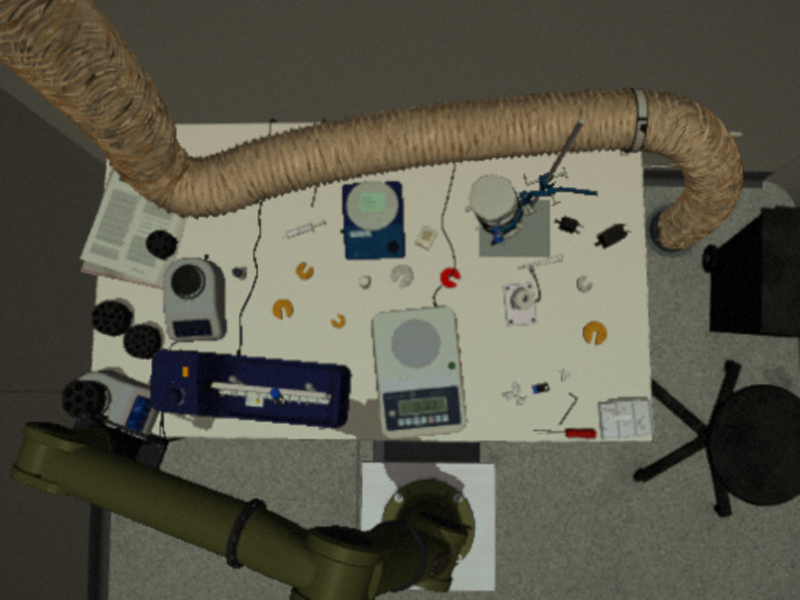

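View pics/scene0.png

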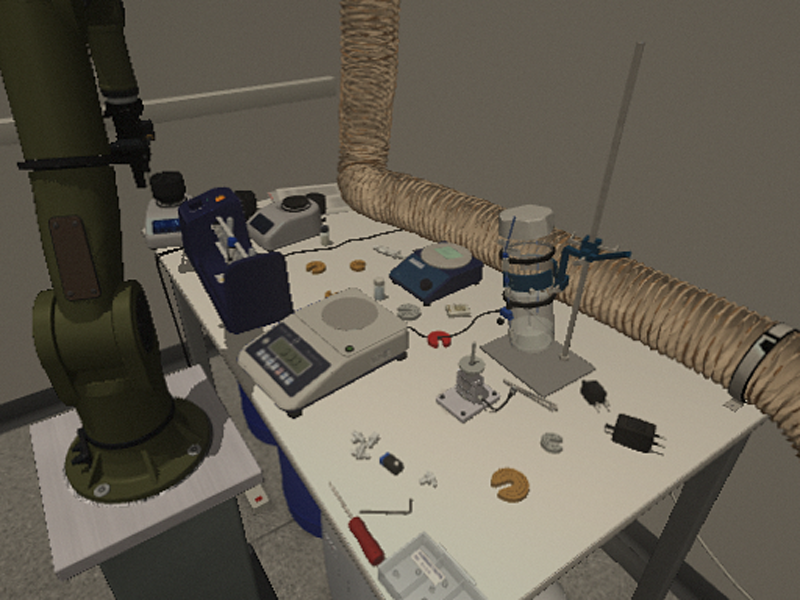

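Top view, 800x600 picture: brass candidates are the large disc at (595,333), (284,309), (304,270) and the small one at (338,321). Grey masses are at (402,275) and (584,284). The red decoy is at (450,278), and the load cell at (522,298). I'll rectify crops and fit them.

```bash
cat > h.py <<'E'
import numpy as np,cv2
from scipy.optimize import minimize
from bench import ctrl
def proj(m,X):
    X=np.asarray(X,float).reshape(-1,3); c=X@np.array(m["R"]).T+np.array(m["t"]); s=c[:,:2]/c[:,2:]
    s=s*(1+m["k1"]*(s**2).sum(1,keepdims=True)); return s*[m["fx"],m["fy"]]+[m["cx"],m["cy"]]
def unproj(m,uv,z):
    g=minimize(lambda p:((proj(m,[p[0],p[1],z])[0]-uv)**2).sum(),[.5,0],method="Nelder-Mead",options=dict(xatol=1e-6,fatol=1e-8)); return g.x
def patch(im,m,c,z,half=.045,n=200):
    # row 0 = largest x, col 0 = largest y
    a=np.linspace(half,-half,n); X,Y=np.meshgrid(c[0]+a,c[1]+a,indexing="ij")
    uv=proj(m,np.stack([X,Y,np.full_like(X,z)],-1)).reshape(n,n,2).astype(np.float32)
    return cv2.remap(im,uv[...,0],uv[...,1],cv2.INTER_CUBIC),X,Y
def model(p,R,X,Y,sub=.0022):
    dx,dy=X-p[0],Y-p[1];c,s=np.cos(p[2]),np.sin(p[2]);u=c*dx+s*dy;v=-s*dx+c*dy;r=np.hypot(u,v)
    hw=np.where(u>R-.006,.0055+(u-R+.006)/.006*.004,.0055)
    M=(r<R)&~(((u>0)&(abs(v)<hw))|(r<.0055))
    k=2*R; px=abs(X[1,0]-X[0,0]); return cv2.GaussianBlur(M.astype(np.float32),(0,0),sub/px)
def fit(S,R,X,Y,c):
    def cost(p):
        t=model(p,R,X,Y).ravel();A=np.c_[t,np.ones_like(t)];w,res,_,_=np.linalg.lstsq(A,S.ravel(),rcond=None)
        return res[0]/((S-S.mean())**2).sum()
    b=min((minimize(cost,[c[0],c[1],a],method="Nelder-Mead",options=dict(initial_simplex=[[c[0],c[1],a],[c[0]+.004,c[1],a],[c[0],c[1]+.004,a],[c[0],c[1],a+.5]],maxiter=120)) for a in np.arange(0,6.28,.785)),key=lambda r:r.fun)
    return b.x,b.fun
E
python3 - <<'E'
from h import *
im=cv2.imread("top_raw.png");m=ctrl.camera_model("top")
D=dict(big=(595,333),a=(284,309),b=(304,270),c=(338,321),g1=(402,275),g2=(584,284),red=(450,278))
T=[]
for n,uv in D.items():
    c=unproj(m,np.array(uv)*.64,.01); P,X,Y=patch(im,m,c,.01); f=P.astype(float); S=f[...,2]-f[...,0] if n[0]!="g" else -f.sum(2)
    for R in ([.029,.025,.021,.017] if n[0]!="g" else [.027,.019]):
        x,v=fit(S,R,X,Y,c)
        print(n,R,np.round(x,4),round(v,3))
    T.append(P)
c=unproj(m,np.array((522,298))*.64,.09);P,_,_=patch(im,m,c,.09);T.append(P);print("cell patch c",c)
cv2.imwrite("pics/m.png",np.vstack([np.hstack(T[:4]),np.hstack(T[4:])]))
print("vials?",unproj(m,np.array((365,282))*.64,.054),unproj(m,np.array((240,272))*.64,.054))
E
```

```text
big 0.029 [0.4518 0.008  1.3265] 0.395
big 0.025 [4.510e-01 5.000e-04 4.924e+00] 0.459
big 0.021 [ 4.5030e-01 -1.2000e-03  4.9602e+00] 0.546Traceback (most recent call last):
  File "<stdin>", line 8, in <module>
  File "h.py", line 23, in fit
    b=min((minimize(cost,[c[0],c[1],a],method="Nelder-Mead",options=dict(initial_simplex=[[c[0],c[1],a],[c[0]+.004,c[1],a],[c[0],c[1]+.004,a],[c[0],c[1],a+.5]],maxiter=120)) for a in np.arange(0,6.28,.785)),key=lambda r:r.fun)
  File "h.py", line 23, in <genexpr>
    b=min((minimize(cost,[c[0],c[1],a],method="Nelder-Mead",options=dict(initial_simplex=[[c[0],c[1],a],[c[0]+.004,c[1],a],[c[0],c[1]+.004,a],[c[0],c[1],a+.5]],maxiter=120)) for a in np.arange(0,6.28,.785)),key=lambda r:r.fun)
           ~~~~~~~~^^^^^^^^^^^^^^^^^^^^^^^^^^^^^^^^^^^^^^^^^^^^^^^^^^^^^^^^^^^^^^^^^^^^^^^^^^^^^^^^^^^^^^^^^^^^^^^^^^^^^^^^^^^^^^^^^^^^^^^^^^^^^^^^^^^^^^^^^^^^^^^^^^^^^^^^^^
    res = _minimize_neldermead(fun, x0, args, callback, bounds=bounds,
                               **options)
    fxr = func(xr)
    fx = function(np.copy(x), *(wrapper_args + args))
  File "h.py", line 22, in cost
    return res[0]/((S-S.mean())**2).sum()
           ~~~^^^
IndexError: index 0 is out of bounds for axis 0 with size 0
```

```bash
python3 - <<'E'
s=open("h.py").read()
i=s.index("def unproj");j=s.index("def patch")
s=s[:i]+'''def unproj(m,uv,z):
    K=np.array([[m["fx"],0,m["cx"]],[0,m["fy"],m["cy"]],[0,0,1.]]);R=np.array(m["R"]);t=np.array(m["t"])
    q=cv2.undistortPoints(np.array(uv,float).reshape(1,1,2),K,np.array([m["k1"],0,0,0.])).ravel()
    d=R.T@[*q,1];C=-R.T@t;return (C+d*(z-C[2])/d[2])[:2]
'''+s[j:]
s=s.replace("return res[0]/","r=S.ravel()-A@w;return (r@r)/")
open("h.py","w").write(s)
E
cat > m.py <<'E'
from h import *
im=cv2.imread("top_raw.png");m=ctrl.camera_model("top")
D=dict(big=(595,333),a=(284,309),b=(304,270),c=(338,321),g1=(402,275),g2=(584,284),red=(450,278))
T=[]
for n,uv in D.items():
    c=unproj(m,np.array(uv)*.64,.01); P,X,Y=patch(im,m,c,.01); f=P.astype(float); S=f[...,2]-f[...,0] if n[0]!="g" else -f.sum(2)
    for R in ([.029,.025,.021,.017] if n[0]!="g" else [.027,.019]):
        x,v=fit(S[::2,::2],R,X[::2,::2],Y[::2,::2],c)
        print(n,R,np.round(x,4),round(v,3))
    T.append(P)
c=unproj(m,np.array((522,298))*.64,.09);P,_,_=patch(im,m,c,.09);T.append(P);print("cell patch c",c)
cv2.imwrite("pics/m.png",np.vstack([np.hstack(T[:4]),np.hstack(T[4:])]))
print("vials?",unproj(m,np.array((365,282))*.64,.054),unproj(m,np.array((240,272))*.64,.054))
E
python3 m.py
```

```text
big 0.029 [ 0.462  -0.4011  2.9327] 0.017
big 0.025 [ 0.4625 -0.4011  2.9353] 0.099
big 0.021 [ 0.4645 -0.4015  2.943 ] 0.368
big 0.017 [ 0.468  -0.402   2.9441] 0.6
a 0.029 [0.5125 0.3603 3.4283] 0.217
a 0.025 [0.5141 0.3605 3.4128] 0.017
a 0.021 [0.5149 0.3607 3.4344] 0.115
a 0.017 [0.5176 0.3612 3.4211] 0.416
b 0.029 [0.6141 0.3069 5.6822] 0.475
b 0.025 [ 0.6109  0.3088 -0.5441] 0.232
b 0.021 [ 0.6101  0.3094 -0.5939] 0.02
b 0.017 [0.6092 0.3104 5.6575] 0.127
c 0.029 [0.4926 0.2288 0.7022] 0.678
c 0.025 [0.4901 0.2261 0.7954] 0.52
c 0.021 [0.4878 0.2245 6.9731] 0.274
c 0.017 [0.4864 0.2231 0.7482] 0.032
g1 0.027 [0.5993 0.0672 2.5881] 0.398
g1 0.019 [0.6011 0.0592 2.0521] 0.711
g2 0.027 [ 0.5837 -0.3793  5.4852] 0.378
g2 0.019 [ 0.5808 -0.3757  5.4902] 0.114
red 0.029 [ 0.5951 -0.051   4.1712] 0.248
red 0.025 [ 0.5952 -0.0494  4.2334] 0.056
red 0.021 [ 0.5953 -0.0487  4.2426] 0.143
red 0.017 [ 0.5955 -0.0447 -1.8371] 0.43
cell patch c [ 0.53359627 -0.21386356]
vials? [0.57400414 0.15368332] [0.59629198 0.45594813]
```

View pics/m.png

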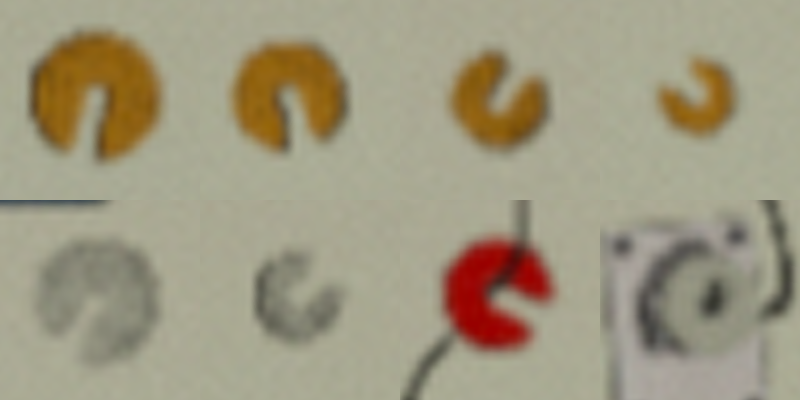

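The crops confirm the yellow discs: 58 at (.462,-.401), 50 at (.514,.3605), 42 at (.610,.309) and 34 at (.486,.223). Each fits cleanly at its own radius. The red one with a cord across it is the decoy. Next I'll enlarge the rod in both cameras.

Run:
```python
from h import *
a=cv2.imread("top_raw.png")[166:216,309:359];b=cv2.imread("scene_raw.png")[210:270,278:328]
z=lambda q:cv2.resize(q,(400,q.shape[0]*8),interpolation=cv2.INTER_CUBIC)
o=np.zeros((480,800,3),np.uint8);o[:400,:400]=z(a);o[:,400:]=z(b);cv2.imwrite("pics/rod.png",o)
m=ctrl.camera_model("top")
for z in(.05,.1,.15):print("tray edge",z,unproj(m,(300*.64,362*.64),z),unproj(m,(350*.64,367*.64),z))
s=ctrl.camera_model("scene")
for p in[(.5336,-.2139),(.533,-.22)]:
  for zz in(.09,.1395):print(p,zz,proj(m,[*p,zz]),proj(s,[*p,zz]))
```

```text
tray edge 0.05 [0.38241102 0.30427801] [0.37207648 0.18560403]
tray edge 0.1 [0.38034501 0.2954311 ] [0.37033032 0.18043005]
tray edge 0.15 [0.37827899 0.28658418] [0.36858416 0.17525608]
(0.5336, -0.2139) 0.09 [[334.090039   190.71906073]] [[300.3822105  231.22467128]]
(0.5336, -0.2139) 0.1395 [[336.14485539 188.80139799]] [[301.96013605 217.21342228]]
(0.533, -0.22) 0.09 [[335.77454387 190.89702823]] [[301.65956661 232.50093095]]
(0.533, -0.22) 0.1395 [[337.88265379 188.98501193]] [[303.28176409 218.46041992]]
```

View pics/rod.png

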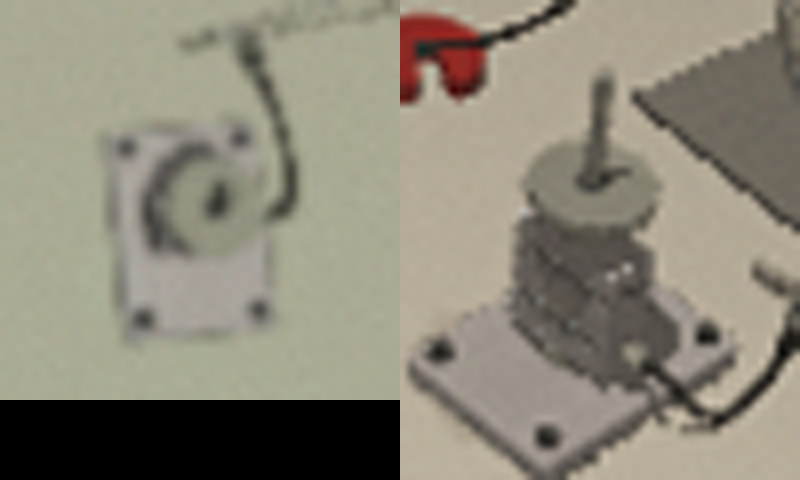

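```bash
cat > plan.py <<'E'
# usage: plan.py x,y,z,yaw [...]  -> tool-frame travel (mm-rounded m) and turn per waypoint, chained from measured pose; yaw=azimuth of tool y (deg)
import sys,numpy as np
from scipy.spatial.transform import Rotation as Ro
from bench import ctrl
s=ctrl.get_state();p=np.array(s["position"]);R=Ro.from_rotvec(s["tool_rot"])
yw=lambda R:np.degrees(np.arctan2(R.as_matrix()[1,1],R.as_matrix()[0,1]))
print("now",np.round(p,4),"yaw",round(yw(R),2),"t",s["time"],"g",round(s["grip_width"],3),round(s["grip_force"],1),"F",np.round(s["ft_force"],1),"j7",round(s["joint_positions"][6],2))
for a in sys.argv[1:]:
    x,y,z,w=map(float,a.split(","));w=np.radians(w);Y=np.array([np.cos(w),np.sin(w),0]);Z=np.array([0,0,-1]);T=Ro.from_matrix(np.c_[np.cross(Y,Z),Y,Z])
    q=np.array([x,y,z]);t=R.inv().apply(q-p);d=(R.inv()*T).as_rotvec(degrees=True)
    print("travel",np.round(t,4).tolist(),"turn",np.round(d,1).tolist(),"| len %.3f ang %.0f"%(np.linalg.norm(t),np.linalg.norm(d)))
    p,R=q,T
E
python3 plan.py .36,.43,.23,35 .49,.2,.23,0 .55,-.03,.23,-35 .5,-.27,.2,-70 .462,-.401,.09,-102
```

```text
now [0.2073 0.6156 0.2356] yaw 71.39 t 0.1 g 1.001 0.0 F [ 0.5 -0.1  0.3] j7 -0.06
travel [-0.2039, -0.1271, 0.0058] turn [-0.1, 0.0, 36.4] | len 0.240 ang 36
travel [-0.263, -0.0254, 0.0] turn [0.0, 0.0, 35.0] | len 0.264 ang 35
travel [-0.23, 0.06, 0.0] turn [0.0, 0.0, 35.0] | len 0.238 ang 35
travel [-0.2253, 0.0967, 0.03] turn [0.0, 0.0, 35.0] | len 0.247 ang 35
travel [-0.0805, 0.1101, 0.11] turn [0.0, 0.0, 32.0] | len 0.175 ang 32
```

step_arm --commands '[{"travel":[-0.041,-0.025,0.001],"turn":[0,0,7.3]},{"travel":[-0.082,-0.051,0.002],"turn":[0,0,14.6]},{"travel":[-0.122,-0.076,0.003],"turn":[0,0,21.9]},{"travel":[-0.163,-0.102,0.004],"turn":[0,0,29.2]},{"travel":[-0.204,-0.127,0.006],"turn":[0,0,36.4]}]' --gripper 0.86 --force 25

```text
time: 0.6
position: [0.3611, 0.4287, 0.2303]
tool_rot: [-1.458, -2.783, 0.0]
ft_force: [0.7, 0.5, -0.3]
grip_width: 0.865
grip_force: 0.0
```

step_arm --commands '[{"travel":[-0.05,-0.005,0],"turn":[0,0,7]},{"travel":[-0.1,-0.01,0],"turn":[0,0,14]},{"travel":[-0.15,-0.015,0],"turn":[0,0,21]},{"travel":[-0.2,-0.02,0],"turn":[0,0,28]},{"travel":[-0.25,-0.025,0],"turn":[0,0,35]}]'

```text
time: 1.1
position: [0.4829, 0.2105, 0.2304]
tool_rot: [-2.227, -2.216, -0.0]
ft_force: [-0.4, 0.3, -0.0]
grip_width: 0.86
grip_force: 0.0
```

```bash
python3 plan.py .55,-.03,.23,-35 .5,-.27,.2,-70 .462,-.401,.09,-102
```

```text
now [0.4829 0.2105 0.2304] yaw -0.29 t 1.1 g 0.86 0.0 F [-0.4  0.3 -0. ] j7 -0.45
travel [-0.2402, 0.0683, 0.0003] turn [-0.0, -0.0, 34.7] | len 0.250 ang 35
travel [-0.2253, 0.0967, 0.03] turn [0.0, 0.0, 35.0] | len 0.247 ang 35
travel [-0.0805, 0.1101, 0.11] turn [0.0, 0.0, 32.0] | len 0.175 ang 32
```

step_arm --commands '[{"travel":[-0.048,0.014,0],"turn":[0,0,6.9]},{"travel":[-0.096,0.027,0],"turn":[0,0,13.9]},{"travel":[-0.144,0.041,0],"turn":[0,0,20.8]},{"travel":[-0.192,0.055,0],"turn":[0,0,27.8]},{"travel":[-0.24,0.068,0],"turn":[0,0,34.7]}]'

```text
time: 1.6
position: [0.5505, -0.0294, 0.2304]
tool_rot: [-2.786, -1.451, -0.0]
ft_force: [1.0, 0.2, -0.3]
grip_width: 0.855
grip_force: 0.0
```

step_arm --commands '[{"travel":[-0.045,0.019,0.006],"turn":[0,0,7]},{"travel":[-0.09,0.039,0.012],"turn":[0,0,14]},{"travel":[-0.135,0.058,0.018],"turn":[0,0,21]},{"travel":[-0.18,0.077,0.024],"turn":[0,0,28]},{"travel":[-0.225,0.097,0.03],"turn":[0,0,35]}]'

```text
time: 2.1
position: [0.5013, -0.2692, 0.2002]
tool_rot: [-3.093, -0.546, -0.001]
ft_force: [1.1, -0.1, 0.5]
grip_width: 0.862
grip_force: 0.0
```

step_arm --commands '[{"travel":[-0.016,0.022,0.022],"turn":[0,0,6.4]},{"travel":[-0.032,0.044,0.044],"turn":[0,0,12.8]},{"travel":[-0.048,0.066,0.066],"turn":[0,0,19.2]},{"travel":[-0.064,0.088,0.088],"turn":[0,0,25.6]},{"travel":[-0.08,0.11,0.11],"turn":[0,0,32]}]'

```text
time: 2.6
position: [0.4648, -0.3992, 0.0892]
tool_rot: [-3.124, 0.327, 0.001]
ft_force: [0.6, 0.1, 0.1]
grip_width: 0.861
grip_force: 0.0
```

```bash
python3 plan.py .462,-.401,.017,-102
```

```text
now [ 0.4648 -0.3992  0.0892] yaw -101.95 t 2.6 g 0.861 0.0 F [0.6 0.1 0.1] j7 -0.8
travel [-0.0023, 0.0023, 0.0722] turn [-0.0, 0.0, 0.0] | len 0.072 ang 0
```

step_arm --commands '[{"travel":[-0.002,0.002,0.025],"turn":[0,0,0]},{"travel":[-0.002,0.002,0.05],"turn":[0,0,0]},{"travel":[-0.002,0.002,0.065],"turn":[0,0,0]},{"travel":[-0.002,0.002,0.072],"turn":[0,0,0]},{"travel":[-0.002,0.002,0.072],"turn":[0,0,0]}]'

```text
time: 3.1
position: [0.4628, -0.3996, 0.0179]
tool_rot: [-3.125, 0.319, 0.002]
ft_force: [-0.3, -0.3, 0.4]
grip_width: 0.857
grip_force: 0.0
```

step_arm --commands '[{"travel":[0,0,0],"turn":[0,0,0]},{"travel":[0,0,0],"turn":[0,0,0]},{"travel":[0,0,0],"turn":[0,0,0]},{"travel":[0,0,0],"turn":[0,0,0]},{"travel":[0,0,0],"turn":[0,0,0]}]' --gripper 0.3

```text
time: 3.6
position: [0.4635, -0.4009, 0.0197]
tool_rot: [3.124, -0.32, 0.003]
ft_force: [0.3, -0.0, 5.9]
grip_width: 0.654
grip_force: 25.0
```

```bash
python3 plan.py .462,-.401,.15,-102 .572,-.228,.15,-102
```

```text
now [ 0.4635 -0.4009  0.0197] yaw -101.71 t 3.6 g 0.654 25.0 F [ 0.3 -0.   5.9] j7 -0.74
travel [-0.0012, 0.0005, -0.1303] turn [0.1, -0.1, 0.3] | len 0.130 ang 0
travel [0.0716, -0.1921, 0.0] turn [0.0, 0.0, 0.0] | len 0.205 ang 0
```

step_arm --commands '[{"travel":[0,0,-0.03],"turn":[0,0,0]},{"travel":[0,0,-0.06],"turn":[0,0,0]},{"travel":[0,0,-0.1],"turn":[0,0,0]},{"travel":[0,0,-0.13],"turn":[0,0,0]},{"travel":[0,0,-0.155],"turn":[0,0,0]}]'

```text
time: 4.1
position: [0.4628, -0.3999, 0.1749]
tool_rot: [-3.125, 0.32, -0.001]
ft_force: [0.2, -0.4, -2.0]
grip_width: 0.654
grip_force: 25.0
```

```bash
python3 plan.py .577,-.228,.17,-101.7 .577,-.228,.117,-101.7
```

```text
now [ 0.4628 -0.3999  0.1749] yaw -101.71 t 4.1 g 0.654 25.0 F [ 0.2 -0.4 -2. ] j7 -0.85
travel [0.0769, -0.1914, 0.0051] turn [-0.0, -0.0, -0.0] | len 0.206 ang 0
travel [0.0, 0.0, 0.053] turn [0.0, 0.0, 0.0] | len 0.053 ang 0
```

step_arm --commands '[{"travel":[0.015,-0.038,0.001],"turn":[0,0,0]},{"travel":[0.031,-0.077,0.002],"turn":[0,0,0]},{"travel":[0.046,-0.115,0.003],"turn":[0,0,0]},{"travel":[0.062,-0.153,0.004],"turn":[0,0,0]},{"travel":[0.077,-0.191,0.005],"turn":[0,0,0]}]'

```text
time: 4.6
position: [0.5773, -0.2266, 0.1679]
tool_rot: [-3.124, 0.32, 0.002]
ft_force: [0.8, -0.6, -2.2]
grip_width: 0.649
grip_force: 25.0
```

step_arm --commands '[{"travel":[0,0,0.015],"turn":[0,0,0]},{"travel":[0,0,0.03],"turn":[0,0,0]},{"travel":[0,0,0.045],"turn":[0,0,0]},{"travel":[0,0,0.053],"turn":[0,0,0]},{"travel":[0,0,0.053],"turn":[0,0,0]}]'

```text
time: 5.1
position: [0.5752, -0.2296, 0.1138]
tool_rot: [-3.125, 0.324, 0.005]
ft_force: [0.4, 0.1, -1.8]
grip_width: 0.647
grip_force: 25.0
```

```bash
python3 plan.py .534,-.219,.117,-101.7
python3 - <<'E'
from h import *
t=ctrl.get_image("top")[156:226,300:380,::-1];s=ctrl.get_image("scene")[180:270,260:340,::-1]
z=lambda q:cv2.resize(q,(400,q.shape[0]*5),interpolation=cv2.INTER_CUBIC)
o=np.zeros((450,800,3),np.uint8);o[:350,:400]=z(t);o[:,400:]=z(s);cv2.imwrite("pics/a1.png",o)
E
```

```text
now [ 0.5752 -0.2296  0.1138] yaw -101.86 t 5.1 g 0.647 25.0 F [ 0.4  0.1 -1.8] j7 -1.16
travel [-0.0425, -0.0019, -0.0031] turn [0.0, 0.2, -0.2] | len 0.043 ang 0
```

View pics/a1.png

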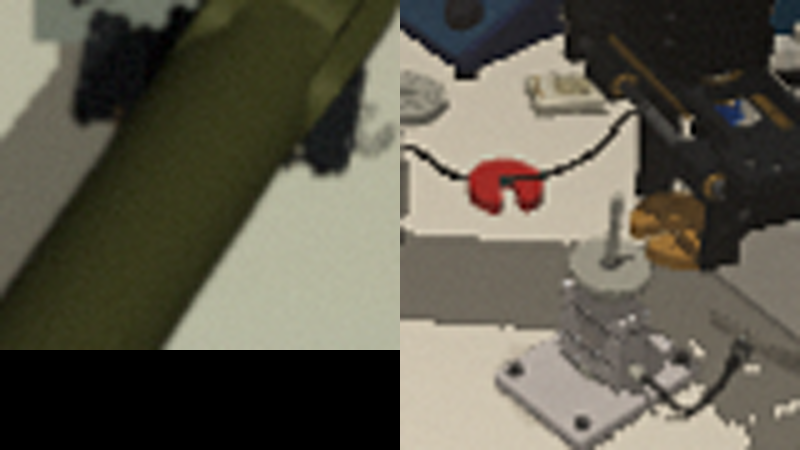

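The scene crop shows the disc held at (670,225) with its mouth facing the rod at (616,230). Sliding in.

step_arm --commands '[{"travel":[-0.009,-0.001,-0.003],"turn":[0,0,0]},{"travel":[-0.018,-0.001,-0.003],"turn":[0,0,0]},{"travel":[-0.025,-0.002,-0.003],"turn":[0,0,0]},{"travel":[-0.032,-0.002,-0.003],"turn":[0,0,0]},{"travel":[-0.036,-0.002,-0.003],"turn":[0,0,0]}]'

```text
time: 5.7
position: [0.5415, -0.2205, 0.1191]
tool_rot: [3.124, -0.321, 0.002]
ft_force: [0.7, -4.8, -1.1]
grip_width: 0.652
grip_force: 25.0
```

```bash
python3 plan.py .534,-.219,.117,-101.7
python3 - <<'E'
from h import *
s=ctrl.get_image("scene")[190:250,265:345,::-1]
cv2.imwrite("pics/a2.png",cv2.resize(s,(800,600),interpolation=cv2.INTER_CUBIC))
E
```

```text
now [ 0.5415 -0.2205  0.1191] yaw -101.75 t 5.7 g 0.652 25.0 F [ 0.7 -4.8 -1.1] j7 -1.18
travel [-0.0077, 0.0001, 0.0021] turn [0.0, -0.1, -0.0] | len 0.008 ang 0
```

View pics/a2.png

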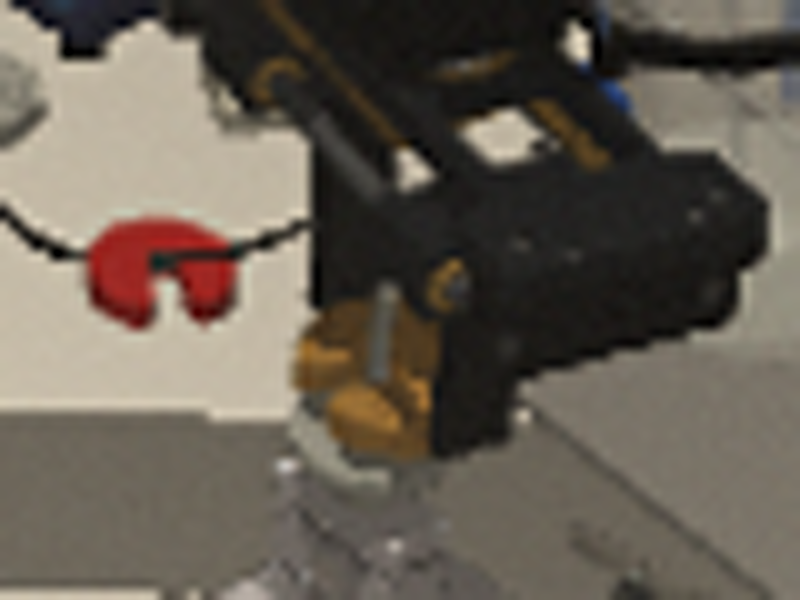

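The disc is on the rod, with the rod in the slot at (380,340). The side force of -4.8 N means the rod sits about 2.5 mm further to -y, so I'll shift that way and continue.

step_arm --commands '[{"travel":[0,0.002,0],"turn":[0,0,0]},{"travel":[0,0.003,0],"turn":[0,0,0]},{"travel":[0,0.003,0],"turn":[0,0,0]}]'

```text
time: 6.05
position: [0.5417, -0.2216, 0.1182]
tool_rot: [-3.124, 0.32, 0.001]
ft_force: [0.1, -0.6, -2.9]
grip_width: 0.649
grip_force: 25.0
```

step_arm --commands '[{"travel":[-0.003,0,0],"turn":[0,0,0]},{"travel":[-0.006,0,0],"turn":[0,0,0]},{"travel":[-0.008,0,0],"turn":[0,0,0]},{"travel":[-0.008,0,0],"turn":[0,0,0]}]'

```text
time: 6.45
position: [0.5334, -0.2207, 0.1185]
tool_rot: [-3.125, 0.321, 0.0]
ft_force: [-0.4, -0.2, -2.0]
grip_width: 0.652
grip_force: 25.0
```

step_arm --commands '[{"travel":[-0.002,0,0],"turn":[0,0,0]},{"travel":[-0.004,0,0],"turn":[0,0,0]},{"travel":[-0.004,0,0],"turn":[0,0,0]}]'

```text
time: 6.75
position: [0.5298, -0.2201, 0.1187]
tool_rot: [-3.125, 0.321, -0.001]
ft_force: [0.7, -0.1, -2.5]
grip_width: 0.646
grip_force: 25.0
```

step_arm --commands '[{"travel":[-0.002,0,0],"turn":[0,0,0]},{"travel":[-0.003,0,0],"turn":[0,0,0]},{"travel":[-0.003,0,0],"turn":[0,0,0]}]'

```text
time: 7.05
position: [0.5293, -0.2202, 0.1193]
tool_rot: [3.123, -0.32, 0.009]
ft_force: [6.3, -2.0, -4.6]
grip_width: 0.651
grip_force: 25.0
```

Contact with the slot's end puts the rod at about (.5315,-.2208). Backing off and lowering.

step_arm --commands '[{"travel":[0.002,0,0],"turn":[0,0,0]},{"travel":[0.0035,0,0],"turn":[0,0,0]},{"travel":[0.0035,0,0.003],"turn":[0,0,0]},{"travel":[0.0035,0,0.006],"turn":[0,0,0]},{"travel":[0.0035,0,0.007],"turn":[0,0,0]}]'

```text
time: 7.55
position: [0.5299, -0.22, 0.1109]
tool_rot: [-3.125, 0.321, 0.001]
ft_force: [0.3, -0.0, -2.3]
grip_width: 0.65
grip_force: 25.0
```

step_arm --commands '[{"travel":[0,0,0.001],"turn":[0,0,0]},{"travel":[0,0,0.002],"turn":[0,0,0]},{"travel":[0,0,0.002],"turn":[0,0,0]}]'

```text
time: 7.85
position: [0.5302, -0.2201, 0.1097]
tool_rot: [-3.125, 0.321, 0.0]
ft_force: [-0.4, 1.2, 1.1]
grip_width: 0.647
grip_force: 25.0
```

step_arm --commands '[{"travel":[0,0,0],"turn":[0,0,0]},{"travel":[0,0,0],"turn":[0,0,0]},{"travel":[0,0,0],"turn":[0,0,0]}]' --gripper 0.76

```text
time: 8.15
position: [0.5306, -0.2202, 0.1097]
tool_rot: [3.125, -0.32, 0.001]
ft_force: [-0.5, 0.9, 0.1]
grip_width: 0.749
grip_force: 0.0
```

step_arm --commands '[{"travel":[0,0,-0.015],"turn":[0,0,0]},{"travel":[0,0,-0.04],"turn":[0,0,0]},{"travel":[0,0,-0.08],"turn":[0,0,0]},{"travel":[0,0,-0.11],"turn":[0,0,0]},{"travel":[0,0,-0.12],"turn":[0,0,0]}]'

```text
time: 8.65
position: [0.532, -0.2214, 0.2341]
tool_rot: [3.125, -0.321, 0.01]
ft_force: [0.6, -0.2, 0.3]
grip_width: 0.758
grip_force: 0.0
```

```bash
python3 plan.py .56,.0,.23,-95 .53,.23,.23,-82 .514,.3605,.09,-74.5 .514,.3605,.0185,-74.5
python3 - <<'E'
from h import *
s=ctrl.get_image("scene")[190:250,265:345,::-1]
cv2.imwrite("pics/a3.png",cv2.resize(s,(800,600),interpolation=cv2.INTER_CUBIC))
E
```

```text
now [ 0.532  -0.2214  0.2341] yaw -101.74 t 8.65 g 0.758 0.0 F [ 0.6 -0.2  0.3] j7 -1.26
travel [-0.0176, -0.2225, 0.004] turn [0.0, -0.4, -6.7] | len 0.223 ang 7
travel [-0.0499, -0.2265, 0.0] turn [0.0, 0.0, -13.0] | len 0.232 ang 13
travel [0.0023, -0.1315, 0.14] turn [0.0, 0.0, -7.5] | len 0.192 ang 8
travel [0.0, 0.0, 0.0715] turn [0.0, 0.0, 0.0] | len 0.072 ang 0
```

View pics/a3.png

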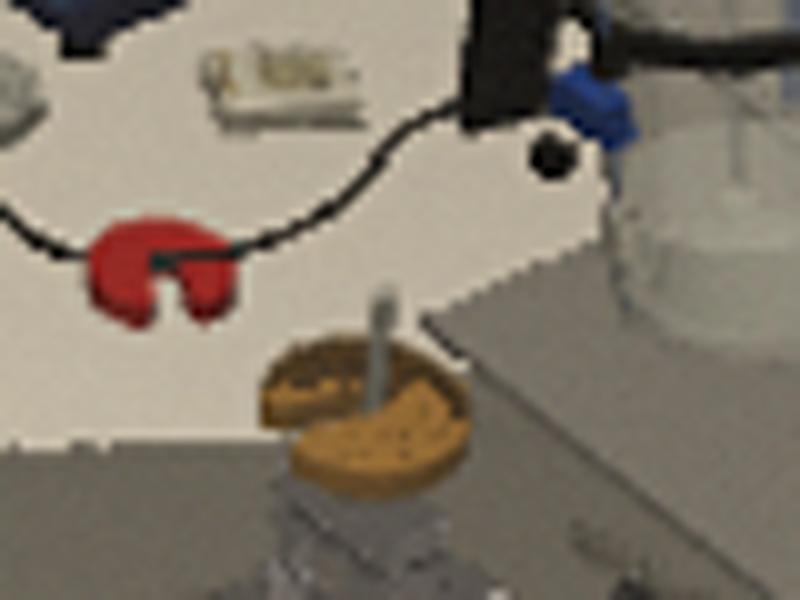

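brass_58 lies flat with the rod home at (380,390). Next is brass_50.

step_arm --commands '[{"travel":[-0.004,-0.045,0.001],"turn":[0,0,-1.3]},{"travel":[-0.007,-0.089,0.002],"turn":[0,0,-2.7]},{"travel":[-0.011,-0.134,0.003],"turn":[0,-0.2,-4]},{"travel":[-0.014,-0.178,0.004],"turn":[0,-0.3,-5.4]},{"travel":[-0.018,-0.222,0.004],"turn":[0,-0.4,-6.7]}]'

```text
time: 9.2
position: [0.557, 0.0029, 0.2246]
tool_rot: [-3.138, 0.136, 0.013]
ft_force: [0.4, -1.0, -0.0]
grip_width: 0.758
grip_force: 0.0
```

step_arm --commands '[{"travel":[-0.01,-0.045,0],"turn":[0,0,-2.6]},{"travel":[-0.02,-0.091,0],"turn":[0,0,-5.2]},{"travel":[-0.03,-0.136,0],"turn":[0,0,-7.8]},{"travel":[-0.04,-0.181,0],"turn":[0,0,-10.4]},{"travel":[-0.05,-0.226,0],"turn":[0,0,-13]}]'

```text
time: 9.7
position: [0.5265, 0.232, 0.2251]
tool_rot: [-3.133, -0.222, 0.013]
ft_force: [0.7, 0.5, 0.4]
grip_width: 0.761
grip_force: 0.0
```

step_arm --commands '[{"travel":[0.001,-0.035,0.025],"turn":[0,0,-2]},{"travel":[0.001,-0.07,0.055],"turn":[0,0,-4]},{"travel":[0.002,-0.105,0.09],"turn":[0,0,-6]},{"travel":[0.002,-0.131,0.12],"turn":[0,0,-7.5]},{"travel":[0.002,-0.131,0.14],"turn":[0,0,-7.5]}]'

```text
time: 10.2
position: [0.5063, 0.365, 0.082]
tool_rot: [-3.11, -0.435, 0.018]
ft_force: [-0.1, 0.3, -0.2]
grip_width: 0.76
grip_force: 0.0
```

```bash
python3 plan.py .514,.3605,.020,-74.5
```

```text
now [0.5063 0.365  0.082 ] yaw -74.07 t 10.2 g 0.76 0.0 F [-0.1  0.3 -0.2] j7 -1.78
travel [0.0069, 0.0067, 0.0619] turn [-0.2, 0.6, 0.4] | len 0.063 ang 1
```

step_arm --commands '[{"travel":[0.007,0.007,0.02],"turn":[-0.2,0.6,0.4]},{"travel":[0.007,0.007,0.04],"turn":[-0.2,0.6,0.4]},{"travel":[0.007,0.007,0.055],"turn":[-0.2,0.6,0.4]},{"travel":[0.007,0.007,0.062],"turn":[-0.2,0.6,0.4]},{"travel":[0.007,0.007,0.062],"turn":[-0.2,0.6,0.4]}]'

```text
time: 10.7
position: [0.5177, 0.3553, 0.0229]
tool_rot: [3.113, 0.413, 0.003]
ft_force: [0.7, 1.1, -0.3]
grip_width: 0.756
grip_force: 0.0
```

step_arm --commands '[{"travel":[0,0,0],"turn":[0,0,0]},{"travel":[0,0,0],"turn":[0,0,0]},{"travel":[0,0,0],"turn":[0,0,0]},{"travel":[0,0,0],"turn":[0,0,0]},{"travel":[0,0,0],"turn":[0,0,0]}]' --gripper 0.3

```text
time: 11.2
position: [0.5188, 0.356, 0.0246]
tool_rot: [-3.114, -0.412, -0.007]
ft_force: [-0.6, -0.5, -0.8]
grip_width: 0.389
grip_force: 0.0
```

```bash
python3 plan.py .514,.3605,.19,-74 .55,.13,.23,-40 .565,-.10,.20,-5 .5236,-.176,.17,10
```

```text
now [0.5188 0.356  0.0246] yaw -74.91 t 11.2 g 0.389 0.0 F [-0.6 -0.5 -0.8] j7 -1.74
travel [-0.0027, -0.0056, -0.1654] turn [0.0, -0.3, -0.9] | len 0.166 ang 1
travel [-0.0289, 0.2315, -0.04] turn [0.0, 0.0, -34.0] | len 0.237 ang 34
travel [-0.1665, 0.1593, 0.03] turn [0.0, 0.0, -35.0] | len 0.232 ang 35
travel [-0.0793, -0.0346, 0.03] turn [0.0, 0.0, -15.0] | len 0.092 ang 15
```

The fingers closed just above the disc because the arm had not settled when I planned. Reopening and redoing the descent.

step_arm --commands '[{"travel":[0,0,-0.012],"turn":[0,0,0]},{"travel":[0,0,-0.02],"turn":[0,0,0]},{"travel":[0,0,-0.02],"turn":[0,0,0]},{"travel":[0,0,-0.02],"turn":[0,0,0]},{"travel":[0,0,-0.02],"turn":[0,0,0]}]' --gripper 0.78

```text
time: 11.7
position: [0.5184, 0.3557, 0.0441]
tool_rot: [3.114, 0.413, 0.006]
ft_force: [0.0, 0.5, 1.1]
grip_width: 0.736
grip_force: 0.0
```

```bash
python3 plan.py .514,.3605,.017,-74.5;python3 - <<'E'
from h import *
s=ctrl.get_image("scene")[150:195,180:240,::-1]
cv2.imwrite("pics/b1.png",cv2.resize(s,(800,600),interpolation=cv2.INTER_CUBIC))
E
```

```text
now [0.5184 0.3557 0.0441] yaw -74.9 t 11.7 g 0.736 0.0 F [0.  0.5 1.1] j7 -1.75
travel [-0.0031, -0.0058, 0.0271] turn [0.0, -0.2, -0.4] | len 0.028 ang 0
```

View pics/b1.png

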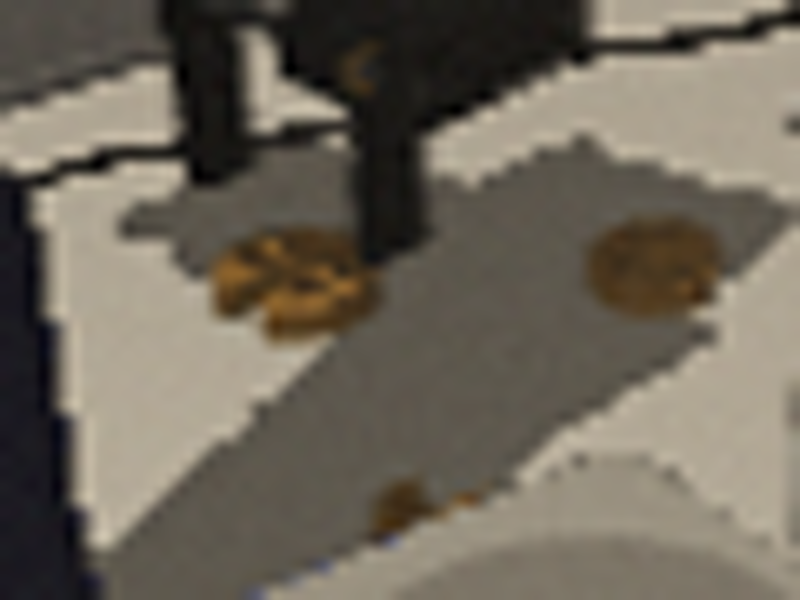

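brass_50 at (295,285) is undisturbed, so I'll lower now.

step_arm --commands '[{"travel":[-0.003,-0.006,0],"turn":[0,-0.2,-0.4]},{"travel":[-0.003,-0.006,0.01],"turn":[0,-0.2,-0.4]},{"travel":[-0.003,-0.006,0.02],"turn":[0,-0.2,-0.4]},{"travel":[-0.003,-0.006,0.026],"turn":[0,-0.2,-0.4]},{"travel":[-0.003,-0.006,0.026],"turn":[0,-0.2,-0.4]}]'

```text
time: 12.25
position: [0.5133, 0.3599, 0.0164]
tool_rot: [3.111, 0.423, -0.003]
ft_force: [0.3, 0.0, 0.4]
grip_width: 0.781
grip_force: 0.0
```

step_arm --commands '[{"travel":[0,0,0],"turn":[0,0,0]},{"travel":[0,0,0],"turn":[0,0,0]},{"travel":[0,0,0],"turn":[0,0,0]},{"travel":[0,0,0],"turn":[0,0,0]},{"travel":[0,0,0],"turn":[0,0,0]}]' --gripper 0.3

```text
time: 12.75
position: [0.5146, 0.3608, 0.0186]
tool_rot: [3.113, 0.423, 0.002]
ft_force: [-0.3, -0.1, 0.5]
grip_width: 0.561
grip_force: 25.0
```

```bash
python3 plan.py .514,.3605,.19,-74 .55,.13,.23,-40 .565,-.10,.20,-5 .5236,-.176,.17,10
```

```text
now [0.5146 0.3608 0.0186] yaw -74.52 t 12.75 g 0.561 25.0 F [-0.3 -0.1  0.5] j7 -1.74
travel [-0.0004, 0.0002, -0.1714] turn [0.0, -0.1, -0.5] | len 0.171 ang 1
travel [-0.0289, 0.2315, -0.04] turn [0.0, 0.0, -34.0] | len 0.237 ang 34
travel [-0.1665, 0.1593, 0.03] turn [0.0, 0.0, -35.0] | len 0.232 ang 35
travel [-0.0793, -0.0346, 0.03] turn [0.0, 0.0, -15.0] | len 0.092 ang 15
```

step_arm --commands '[{"travel":[0,0,-0.03],"turn":[0,0,0]},{"travel":[0,0,-0.06],"turn":[0,0,0]},{"travel":[0,0,-0.1],"turn":[0,0,0]},{"travel":[0,0,-0.14],"turn":[0,0,0]},{"travel":[0,0,-0.171],"turn":[0,0,-0.5]}]'

```text
time: 13.25
position: [0.5144, 0.3611, 0.1918]
tool_rot: [-3.11, -0.437, -0.004]
ft_force: [-0.1, -0.4, -1.2]
grip_width: 0.558
grip_force: 25.0
```

step_arm --commands '[{"travel":[-0.006,0.046,-0.008],"turn":[0,0,-6.8]},{"travel":[-0.012,0.093,-0.016],"turn":[0,0,-13.6]},{"travel":[-0.017,0.139,-0.024],"turn":[0,0,-20.4]},{"travel":[-0.023,0.185,-0.032],"turn":[0,0,-27.2]},{"travel":[-0.029,0.231,-0.04],"turn":[0,0,-34]}]'

```text
time: 13.75
position: [0.5496, 0.129, 0.2296]
tool_rot: [2.844, 1.335, 0.001]
ft_force: [1.2, 0.6, -1.1]
grip_width: 0.559
grip_force: 25.0
```

step_arm --commands '[{"travel":[-0.033,0.032,0.006],"turn":[0,0,-7]},{"travel":[-0.067,0.064,0.012],"turn":[0,0,-14]},{"travel":[-0.1,0.096,0.018],"turn":[0,0,-21]},{"travel":[-0.133,0.127,0.024],"turn":[0,0,-28]},{"travel":[-0.166,0.159,0.03],"turn":[0,0,-35]}]'

```text
time: 14.25
position: [0.5645, -0.1, 0.1993]
tool_rot: [2.311, 2.128, 0.002]
ft_force: [-0.3, -0.1, -1.5]
grip_width: 0.562
grip_force: 25.0
```

step_arm --commands '[{"travel":[-0.02,-0.009,0.005],"turn":[0,0,-5]},{"travel":[-0.04,-0.018,0.01],"turn":[0,0,-10]},{"travel":[-0.06,-0.027,0.02],"turn":[0,0,-15]},{"travel":[-0.076,-0.034,0.03],"turn":[0,0,-15]},{"travel":[-0.076,-0.034,0.03],"turn":[0,0,-15]}]'

```text
time: 14.75
position: [0.5218, -0.1738, 0.1683]
tool_rot: [-2.025, -2.4, 0.003]
ft_force: [-0.2, -0.3, -1.1]
grip_width: 0.557
grip_force: 25.0
```

```bash
python3 plan.py .524,-.178,.17,10
```

```text
now [ 0.5218 -0.1738  0.1683] yaw 9.69 t 14.75 g 0.557 25.0 F [-0.2 -0.3 -1.1] j7 0.56
travel [-0.0045, 0.0014, -0.0017] turn [-0.1, 0.0, -0.3] | len 0.005 ang 0
```

step_arm --commands '[{"travel":[0,0.001,0.015],"turn":[0,0,0]},{"travel":[0,0.001,0.03],"turn":[0,0,0]},{"travel":[0,0.001,0.042],"turn":[0,0,0]},{"travel":[0,0.001,0.042],"turn":[0,0,0]},{"travel":[0,0.001,0.042],"turn":[0,0,0]}]'

```text
time: 15.25
position: [0.5254, -0.1706, 0.1269]
tool_rot: [2.019, 2.407, -0.001]
ft_force: [-0.3, -0.4, 0.1]
grip_width: 0.56
grip_force: 25.0
```

```bash
python3 plan.py .5315,-.2208,.125,10
```

```text
now [ 0.5254 -0.1706  0.1269] yaw 10.02 t 15.25 g 0.56 25.0 F [-0.3 -0.4  0.1] j7 0.59
travel [-0.0505, -0.0027, 0.002] turn [-0.0, 0.0, 0.0] | len 0.051 ang 0
```

step_arm --commands '[{"travel":[0,-0.003,0.001],"turn":[0,0,0]},{"travel":[-0.01,-0.003,0.001],"turn":[0,0,0]},{"travel":[-0.018,-0.003,0.001],"turn":[0,0,0]},{"travel":[-0.024,-0.003,0.001],"turn":[0,0,0]},{"travel":[-0.024,-0.003,0.001],"turn":[0,0,0]}]'

```text
time: 15.75
position: [0.5267, -0.1971, 0.1268]
tool_rot: [2.021, 2.402, -0.0]
ft_force: [0.7, -0.6, -1.5]
grip_width: 0.556
grip_force: 25.0
```

```bash
python3 plan.py .5315,-.2208,.125,10;python3 - <<'E'
from h import *
s=ctrl.get_image("scene")[190:250,265:345,::-1]
cv2.imwrite("pics/b2.png",cv2.resize(s,(800,600),interpolation=cv2.INTER_CUBIC))
E
python3 plan.py .5315,-.2208,.125,10
```

```text
now [ 0.5267 -0.1971  0.1268] yaw 9.85 t 15.75 g 0.556 25.0 F [ 0.7 -0.6 -1.5] j7 0.64
travel [-0.0242, 0.0007, 0.0018] turn [0.1, 0.1, -0.2] | len 0.024 ang 0
now [ 0.5266 -0.1962  0.1266] yaw 9.89 t 15.8 g 0.563 25.0 F [ 0.5  0.8 -1.2] j7 0.64
travel [-0.025, 0.0006, 0.0016] turn [0.0, 0.1, -0.1] | len 0.025 ang 0
```

View pics/b2.png

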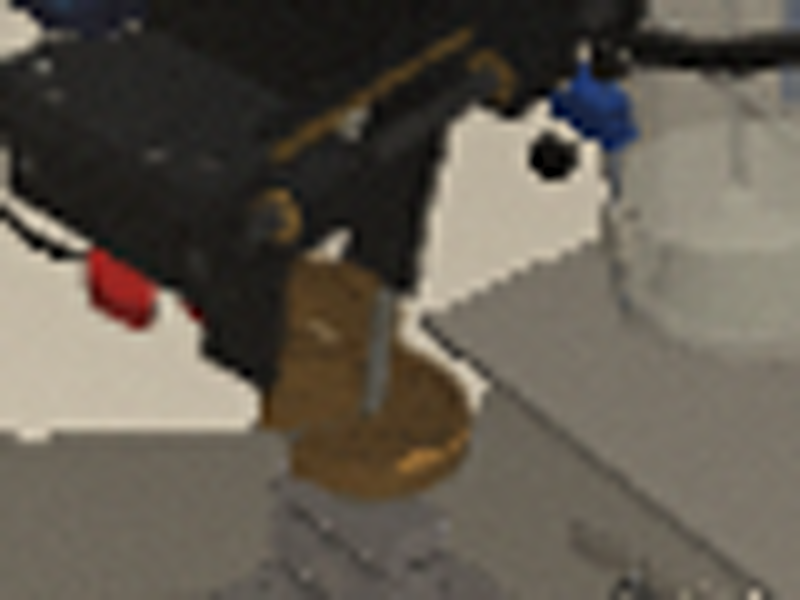

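The rod has entered the mouth at (378,350) with no side force. Continuing home and lowering.

step_arm --commands '[{"travel":[-0.008,0.001,0],"turn":[0,0,0]},{"travel":[-0.016,0.001,0],"turn":[0,0,0]},{"travel":[-0.022,0.001,0],"turn":[0,0,0]},{"travel":[-0.025,0.001,0],"turn":[0,0,0]},{"travel":[-0.025,0.001,0],"turn":[0,0,0]}]'

```text
time: 16.3
position: [0.5319, -0.2205, 0.1264]
tool_rot: [2.02, 2.404, -0.0]
ft_force: [-0.7, -0.5, -0.9]
grip_width: 0.554
grip_force: 25.0
```

step_arm --commands '[{"travel":[0,0,0.002],"turn":[0,0,0]},{"travel":[0,0,0.004],"turn":[0,0,0]},{"travel":[0,0,0.006],"turn":[0,0,0]},{"travel":[0,0,0.007],"turn":[0,0,0]},{"travel":[0,0,0.007],"turn":[0,0,0]}]'

```text
time: 16.8
position: [0.5318, -0.2195, 0.1192]
tool_rot: [2.019, 2.406, -0.0]
ft_force: [-0.7, -0.6, -1.2]
grip_width: 0.558
grip_force: 25.0
```

step_arm --commands '[{"travel":[0,0,0.001],"turn":[0,0,0]},{"travel":[0,0,0.001],"turn":[0,0,0]}]'

```text
time: 17.0
position: [0.5321, -0.2197, 0.1186]
tool_rot: [2.019, 2.405, 0.001]
ft_force: [0.4, 0.4, -1.2]
grip_width: 0.56
grip_force: 25.0
```

step_arm --commands '[{"travel":[0,0,0],"turn":[0,0,0]},{"travel":[0,0,0],"turn":[0,0,0]},{"travel":[0,0,0],"turn":[0,0,0]}]' --gripper 0.67

```text
time: 17.3
position: [0.5321, -0.2198, 0.1186]
tool_rot: [2.019, 2.405, 0.001]
ft_force: [-0.1, 0.5, 0.2]
grip_width: 0.659
grip_force: 0.0
```

step_arm --commands '[{"travel":[0,0,-0.015],"turn":[0,0,0]},{"travel":[0,0,-0.04],"turn":[0,0,0]},{"travel":[0,0,-0.08],"turn":[0,0,0]},{"travel":[0,0,-0.11],"turn":[0,0,0]},{"travel":[0,0,-0.11],"turn":[0,0,0]}]'

```text
time: 17.8
position: [0.5344, -0.2212, 0.2344]
tool_rot: [2.014, 2.399, 0.007]
ft_force: [1.0, -0.7, -0.6]
grip_width: 0.665
grip_force: 0.0
```

```bash
python3 plan.py .57,.0,.23,35 .61,.19,.23,56 .6101,.3094,.09,56;python3 - <<'E'
from h import *
s=ctrl.get_image("scene")[190:250,265:345,::-1]
cv2.imwrite("pics/b3.png",cv2.resize(s,(800,600),interpolation=cv2.INTER_CUBIC))
E
```

```text
now [ 0.5344 -0.2212  0.2344] yaw 9.96 t 17.8 g 0.665 0.0 F [ 1.  -0.7 -0.6] j7 0.64
travel [0.2118, 0.0733, 0.0043] turn [0.5, 0.3, -25.0] | len 0.224 ang 25
travel [0.1327, 0.1417, 0.0] turn [0.0, 0.0, -21.0] | len 0.194 ang 21
travel [0.0667, 0.099, 0.14] turn [0.0, 0.0, 0.0] | len 0.184 ang 0
```

View pics/b3.png

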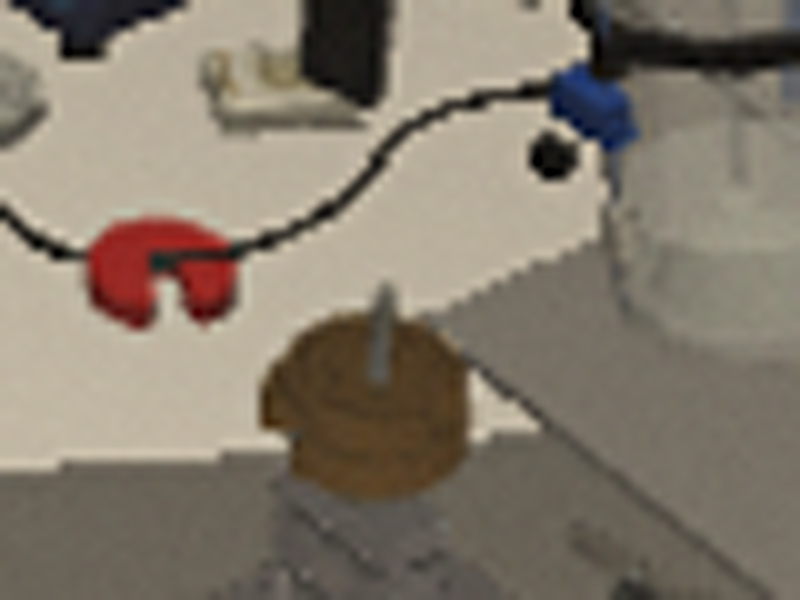

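The stack looks flat with the rod home at (380,350). Next is brass_42.

step_arm --commands '[{"travel":[0.042,0.015,0.001],"turn":[0,0,-5]},{"travel":[0.085,0.029,0.002],"turn":[0,0,-10]},{"travel":[0.127,0.044,0.003],"turn":[0.5,0.3,-15]},{"travel":[0.17,0.058,0.004],"turn":[0.5,0.3,-20]},{"travel":[0.212,0.073,0.004],"turn":[0.5,0.3,-25]}]'

```text
time: 18.35
position: [0.5663, 0.0037, 0.2236]
tool_rot: [-1.441, -2.78, 0.006]
ft_force: [0.1, 0.2, -1.0]
grip_width: 0.672
grip_force: 0.0
```

step_arm --commands '[{"travel":[0.027,0.028,0],"turn":[0,0,-4]},{"travel":[0.053,0.057,0],"turn":[0,0,-8]},{"travel":[0.08,0.085,0],"turn":[0,0,-12]},{"travel":[0.106,0.113,0],"turn":[0,0,-17]},{"travel":[0.133,0.142,0],"turn":[0,0,-21]}]'

```text
time: 18.85
position: [0.6066, 0.1933, 0.2233]
tool_rot: [-0.912, -2.995, 0.005]
ft_force: [0.5, -0.2, 0.3]
grip_width: 0.67
grip_force: 0.0
```

step_arm --commands '[{"travel":[0.017,0.025,0.02],"turn":[0,0,0]},{"travel":[0.034,0.05,0.05],"turn":[0,0,0]},{"travel":[0.05,0.075,0.09],"turn":[0,0,0]},{"travel":[0.067,0.099,0.12],"turn":[0,0,0]},{"travel":[0.067,0.099,0.14],"turn":[0,0,0]}]'

```text
time: 19.35
position: [0.6015, 0.3177, 0.0798]
tool_rot: [-0.904, -2.993, 0.004]
ft_force: [0.0, 0.8, -0.2]
grip_width: 0.674
grip_force: 0.0
```

step_arm --commands '[{"travel":[0,0,0.03],"turn":[0,0,0]},{"travel":[0,0,0.035],"turn":[0,0,0]},{"travel":[0,0,0.035],"turn":[0,0,0]},{"travel":[0,0,0.035],"turn":[0,0,0]},{"travel":[0,0,0.035],"turn":[0,0,0]}]'

```text
time: 19.85
position: [0.6066, 0.3121, 0.0514]
tool_rot: [-0.918, -2.997, -0.001]
ft_force: [-0.3, -0.8, 0.9]
grip_width: 0.669
grip_force: 0.0
```

```bash
python3 plan.py .6101,.3094,.017,56
```

```text
now [0.6066 0.3121 0.0514] yaw 55.96 t 19.85 g 0.669 0.0 F [-0.3 -0.8  0.9] j7 0.61
travel [-0.0047, -0.0003, 0.0344] turn [-0.1, -0.4, -0.0] | len 0.035 ang 0
```

step_arm --commands '[{"travel":[-0.005,0,0.005],"turn":[0,-0.3,0]},{"travel":[-0.005,0,0.017],"turn":[0,-0.3,0]},{"travel":[-0.005,0,0.027],"turn":[0,-0.3,0]},{"travel":[-0.005,0,0.034],"turn":[0,-0.3,0]},{"travel":[-0.005,0,0.034],"turn":[0,-0.3,0]}]'

```text
time: 20.35
position: [0.6089, 0.309, 0.0149]
tool_rot: [-0.918, -3.0, 0.006]
ft_force: [-1.2, 0.1, 0.7]
grip_width: 0.67
grip_force: 0.0
```

step_arm --commands '[{"travel":[0,0,0],"turn":[0,0,0]},{"travel":[0,0,0],"turn":[0,0,0]},{"travel":[0,0,0],"turn":[0,0,0]},{"travel":[0,0,0],"turn":[0,0,0]},{"travel":[0,0,0],"turn":[0,0,0]}]' --gripper 0.2

```text
time: 20.85
position: [0.609, 0.309, 0.015]
tool_rot: [-0.918, -3.0, 0.006]
ft_force: [-0.3, -0.1, -1.1]
grip_width: 0.469
grip_force: 25.0
```

```bash
python3 plan.py .6101,.3094,.23,56 .59,.18,.23,22 .59,.02,.23,-18 .585,-.12,.23,-58 .574,-.228,.20,-98
```

```text
now [0.609 0.309 0.015] yaw 55.98 t 20.85 g 0.469 25.0 F [-0.3 -0.1 -1.1] j7 0.62
travel [-0.0, -0.0001, -0.215] turn [-0.3, -0.2, -0.0] | len 0.215 ang 0
travel [-0.0557, -0.1185, 0.0] turn [0.0, 0.0, 34.0] | len 0.131 ang 34
travel [-0.1483, -0.0599, 0.0] turn [0.0, 0.0, 40.0] | len 0.160 ang 40
travel [-0.1347, 0.0385, 0.0] turn [0.0, 0.0, 40.0] | len 0.140 ang 40
travel [-0.0666, 0.0858, 0.03] turn [0.0, 0.0, 40.0] | len 0.113 ang 40
```

step_arm --commands '[{"travel":[0,0,-0.04],"turn":[0,0,0]},{"travel":[0,0,-0.085],"turn":[0,0,0]},{"travel":[0,0,-0.13],"turn":[0,0,0]},{"travel":[0,0,-0.175],"turn":[0,0,0]},{"travel":[0,0,-0.215],"turn":[-0.3,-0.2,0]}]'

```text
time: 21.35
position: [0.6105, 0.3095, 0.2328]
tool_rot: [0.919, 3.002, 0.003]
ft_force: [1.1, 0.5, -1.9]
grip_width: 0.466
grip_force: 25.0
```

```bash
python3 plan.py .59,.18,.23,22 .57,.02,.23,-18 .555,-.12,.23,-58 .571,-.2264,.20,-98
```

```text
now [0.6105 0.3095 0.2328] yaw 55.98 t 21.35 g 0.466 25.0 F [ 1.1  0.5 -1.9] j7 0.57
travel [-0.0555, -0.1188, 0.0026] turn [0.2, 0.0, 34.0] | len 0.131 ang 34
travel [-0.1409, -0.0785, 0.0] turn [0.0, 0.0, 40.0] | len 0.161 ang 40
travel [-0.1378, 0.029, 0.0] turn [0.0, 0.0, 40.0] | len 0.141 ang 40
travel [-0.0428, 0.0987, 0.03] turn [0.0, 0.0, 40.0] | len 0.112 ang 40
```

step_arm --commands '[{"travel":[-0.011,-0.024,0],"turn":[0,0,6.8]},{"travel":[-0.022,-0.048,0],"turn":[0,0,13.6]},{"travel":[-0.033,-0.071,0],"turn":[0,0,20.4]},{"travel":[-0.044,-0.095,0],"turn":[0,0,27.2]},{"travel":[-0.055,-0.119,0],"turn":[0,0,34]}]'

```text
time: 21.85
position: [0.5888, 0.179, 0.2302]
tool_rot: [1.763, 2.6, 0.001]
ft_force: [-0.5, 0.4, 0.8]
grip_width: 0.469
grip_force: 25.0
```

step_arm --commands '[{"travel":[-0.028,-0.016,0],"turn":[0,0,8]},{"travel":[-0.056,-0.031,0],"turn":[0,0,16]},{"travel":[-0.085,-0.047,0],"turn":[0,0,24]},{"travel":[-0.113,-0.063,0],"turn":[0,0,32]},{"travel":[-0.141,-0.078,0],"turn":[0,0,40]}]'

```text
time: 22.35
position: [0.5692, 0.0188, 0.2302]
tool_rot: [-2.547, -1.839, -0.002]
ft_force: [1.2, -0.5, -0.9]
grip_width: 0.468
grip_force: 25.0
```

step_arm --commands '[{"travel":[-0.028,0.006,0],"turn":[0,0,8]},{"travel":[-0.055,0.012,0],"turn":[0,0,16]},{"travel":[-0.083,0.017,0],"turn":[0,0,24]},{"travel":[-0.11,0.023,0],"turn":[0,0,32]},{"travel":[-0.138,0.029,0],"turn":[0,0,40]}]'

```text
time: 22.85
position: [0.5543, -0.1209, 0.2301]
tool_rot: [-3.022, -0.857, -0.002]
ft_force: [0.8, -0.4, -0.7]
grip_width: 0.473
grip_force: 25.0
```

step_arm --commands '[{"travel":[-0.009,0.02,0.005],"turn":[0,0,8]},{"travel":[-0.017,0.04,0.01],"turn":[0,0,16]},{"travel":[-0.026,0.059,0.015],"turn":[0,0,24]},{"travel":[-0.034,0.079,0.02],"turn":[0,0,32]},{"travel":[-0.043,0.099,0.03],"turn":[0,0,40]}]'

```text
time: 23.35
position: [0.5712, -0.2275, 0.2004]
tool_rot: [-3.133, 0.228, -0.004]
ft_force: [-0.0, -0.3, 0.1]
grip_width: 0.472
grip_force: 25.0
```

step_arm --commands '[{"travel":[0,0,0.02],"turn":[0,0,0]},{"travel":[0,0,0.03],"turn":[0,0,0]},{"travel":[0,0,0.03],"turn":[0,0,0]},{"travel":[0,0,0.03],"turn":[0,0,0]}]'

```text
time: 23.75
position: [0.5709, -0.226, 0.1703]
tool_rot: [-3.133, 0.217, -0.002]
ft_force: [-0.4, -0.4, -1.4]
grip_width: 0.471
grip_force: 25.0
```

```bash
python3 plan.py .571,-.2264,.131,-98
```

```text
now [ 0.5709 -0.226   0.1703] yaw -97.94 t 23.75 g 0.471 25.0 F [-0.4 -0.4 -1.4] j7 -1.1
travel [0.0001, 0.0005, 0.0393] turn [-0.1, -0.1, 0.1] | len 0.039 ang 0
```

step_arm --commands '[{"travel":[0,0,0.015],"turn":[0,0,0]},{"travel":[0,0,0.03],"turn":[0,0,0]},{"travel":[0,0,0.039],"turn":[0,0,0]},{"travel":[0,0,0.039],"turn":[0,0,0]},{"travel":[0,0,0.039],"turn":[0,0,0]}]'

```text
time: 24.25
position: [0.5705, -0.2267, 0.1307]
tool_rot: [-3.134, 0.22, -0.001]
ft_force: [0.5, -0.7, -0.2]
grip_width: 0.469
grip_force: 25.0
```

```bash
python3 plan.py .5315,-.2208,.131,-98
```

```text
now [ 0.5705 -0.2267  0.1307] yaw -98.02 t 24.25 g 0.469 25.0 F [ 0.5 -0.7 -0.2] j7 -1.07
travel [-0.0395, -0.0004, -0.0003] turn [-0.0, -0.0, -0.0] | len 0.039 ang 0
```

step_arm --commands '[{"travel":[-0.008,0,0],"turn":[0,0,0]},{"travel":[-0.016,0,0],"turn":[0,0,0]},{"travel":[-0.02,0,0],"turn":[0,0,0]},{"travel":[-0.024,0,0],"turn":[0,0,0]},{"travel":[-0.024,0,0],"turn":[0,0,0]}]'

```text
time: 24.75
position: [0.5464, -0.2233, 0.1312]
tool_rot: [-3.133, 0.22, -0.002]
ft_force: [0.8, -0.2, -0.5]
grip_width: 0.473
grip_force: 25.0
```

```bash
python3 plan.py .5315,-.2208,.131,-98
```

```text
now [ 0.5464 -0.2233  0.1312] yaw -98.03 t 24.75 g 0.473 25.0 F [ 0.8 -0.2 -0.5] j7 -1.08
travel [-0.0151, -0.0004, 0.0002] turn [-0.1, -0.1, -0.0] | len 0.015 ang 0
```

step_arm --commands '[{"travel":[-0.006,0,0],"turn":[0,0,0]},{"travel":[-0.011,0,0],"turn":[0,0,0]},{"travel":[-0.015,0,0],"turn":[0,0,0]},{"travel":[-0.015,0,0],"turn":[0,0,0]},{"travel":[-0.015,0,0.002],"turn":[0,0,0]}]'

```text
time: 25.25
position: [0.5323, -0.2212, 0.1292]
tool_rot: [-3.133, 0.219, -0.003]
ft_force: [0.0, 0.0, -0.7]
grip_width: 0.468
grip_force: 25.0
```

step_arm --commands '[{"travel":[0,0,0.002],"turn":[0,0,0]},{"travel":[0,0,0.0035],"turn":[0,0,0]},{"travel":[0,0,0.0035],"turn":[0,0,0]},{"travel":[0,0,0.0035],"turn":[0,0,0]}]'

```text
time: 25.65
position: [0.532, -0.2214, 0.1254]
tool_rot: [-3.134, 0.22, -0.001]
ft_force: [0.7, 0.1, -1.6]
grip_width: 0.474
grip_force: 25.0
```

step_arm --commands '[{"travel":[0,0,0.0005],"turn":[0,0,0]},{"travel":[0,0,0.0005],"turn":[0,0,0]},{"travel":[0,0,0.0005],"turn":[0,0,0]}]' --gripper 0.57

```text
time: 25.95
position: [0.5322, -0.2213, 0.1251]
tool_rot: [-3.133, 0.22, -0.002]
ft_force: [0.1, 0.1, 0.4]
grip_width: 0.56
grip_force: 0.0
```

step_arm --commands '[{"travel":[0,0,-0.015],"turn":[0,0,0]},{"travel":[0,0,-0.04],"turn":[0,0,0]},{"travel":[0,0,-0.075],"turn":[0,0,0]},{"travel":[0,0,-0.105],"turn":[0,0,0]},{"travel":[0,0,-0.105],"turn":[0,0,0]}]'

```text
time: 26.45
position: [0.5343, -0.2231, 0.2355]
tool_rot: [3.133, -0.22, 0.015]
ft_force: [1.0, 0.1, 0.7]
grip_width: 0.573
grip_force: 0.0
```

```bash
python3 plan.py .555,-.03,.23,-75 .53,.16,.23,-47 .4864,.2231,.10,-47;python3 - <<'E'
from h import *
s=ctrl.get_image("scene")[190:250,265:345,::-1]
cv2.imwrite("pics/c3.png",cv2.resize(cv2.convertScaleAbs(s,alpha=1.5),(800,600),interpolation=cv2.INTER_CUBIC))
E
```

```text
now [ 0.5343 -0.2231  0.2355] yaw -98.05 t 26.45 g 0.573 0.0 F [1.  0.1 0.7] j7 -1.17
travel [-0.0065, -0.1941, 0.0054] turn [0.1, -0.5, -23.0] | len 0.194 ang 23
travel [0.025, -0.19, 0.0] turn [0.0, 0.0, -28.0] | len 0.192 ang 28
travel [0.0111, -0.0759, 0.13] turn [0.0, 0.0, 0.0] | len 0.151 ang 0
```

View pics/c3.png

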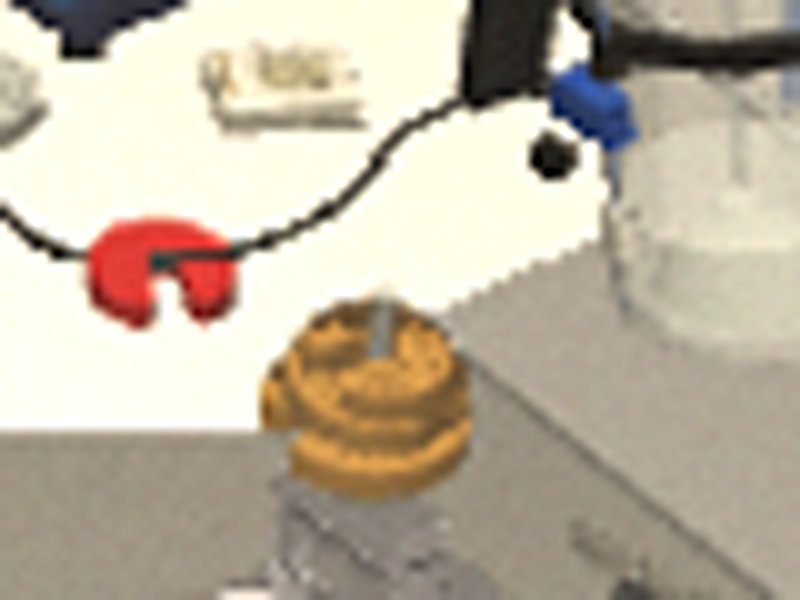

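Three masses are stacked flat with the rod home at (382,340). Next is brass_34.

step_arm --commands '[{"travel":[-0.001,-0.039,0.001],"turn":[0,0,-4.6]},{"travel":[-0.003,-0.078,0.002],"turn":[0,-0.5,-9.2]},{"travel":[-0.004,-0.116,0.003],"turn":[0,-0.5,-13.8]},{"travel":[-0.005,-0.155,0.004],"turn":[0,-0.5,-18.4]},{"travel":[-0.006,-0.194,0.005],"turn":[0,-0.5,-23]}]'

```text
time: 27.0
position: [0.5524, -0.0268, 0.2246]
tool_rot: [-3.113, -0.414, 0.013]
ft_force: [0.7, 0.2, 0.1]
grip_width: 0.564
grip_force: 0.0
```

step_arm --commands '[{"travel":[0.005,-0.038,0],"turn":[0,0,-6]},{"travel":[0.01,-0.076,0],"turn":[0,0,-12]},{"travel":[0.015,-0.114,0],"turn":[0,0,-18]},{"travel":[0.02,-0.152,0],"turn":[0,0,-24]},{"travel":[0.025,-0.19,0],"turn":[0,0,-30]}]'

```text
time: 27.5
position: [0.5271, 0.163, 0.2247]
tool_rot: [-2.897, -1.207, 0.013]
ft_force: [0.4, 0.3, -0.1]
grip_width: 0.569
grip_force: 0.0
```

step_arm --commands '[{"travel":[0.005,-0.038,0.03],"turn":[0,0,0]},{"travel":[0.011,-0.076,0.06],"turn":[0,0,0]},{"travel":[0.011,-0.076,0.08],"turn":[0,0,0]},{"travel":[0.011,-0.076,0.08],"turn":[0,0,0]},{"travel":[0.011,-0.076,0.08],"turn":[0,0,0]}]'

```text
time: 28.0
position: [0.4818, 0.2222, 0.1457]
tool_rot: [-2.902, -1.199, 0.012]
ft_force: [0.2, -0.3, 0.6]
grip_width: 0.574
grip_force: 0.0
```

```bash
python3 plan.py .4864,.2231,.05,-45
```

```text
now [0.4818 0.2222 0.1457] yaw -45.09 t 28.0 g 0.574 0.0 F [ 0.2 -0.3  0.6] j7 -1.17
travel [0.0045, 0.003, 0.0957] turn [-0.3, 0.4, -0.1] | len 0.096 ang 0
```

step_arm --commands '[{"travel":[0.004,0.003,0.03],"turn":[-0.3,0.4,0]},{"travel":[0.004,0.003,0.06],"turn":[-0.3,0.4,0]},{"travel":[0.004,0.003,0.085],"turn":[-0.3,0.4,0]},{"travel":[0.004,0.003,0.096],"turn":[-0.3,0.4,0]},{"travel":[0.004,0.003,0.096],"turn":[-0.3,0.4,0]}]'

```text
time: 28.5
position: [0.4861, 0.2228, 0.0494]
tool_rot: [2.904, 1.199, 0.001]
ft_force: [-0.4, 0.1, -0.8]
grip_width: 0.57
grip_force: 0.0
```

```bash
python3 plan.py .4864,.2231,.0165,-45;python3 - <<'E'
from h import *
s=ctrl.get_image("scene")[130:250,150:310,::-1]
cv2.imwrite("pics/d1.png",cv2.resize(s,(800,600),interpolation=cv2.INTER_CUBIC))
E
```

```text
now [0.4861 0.2228 0.0494] yaw -45.11 t 28.5 g 0.57 0.0 F [-0.4  0.1 -0.8] j7 -1.09
travel [0.0004, 0.0, 0.0329] turn [0.0, -0.0, -0.1] | len 0.033 ang 0
```

View pics/d1.png

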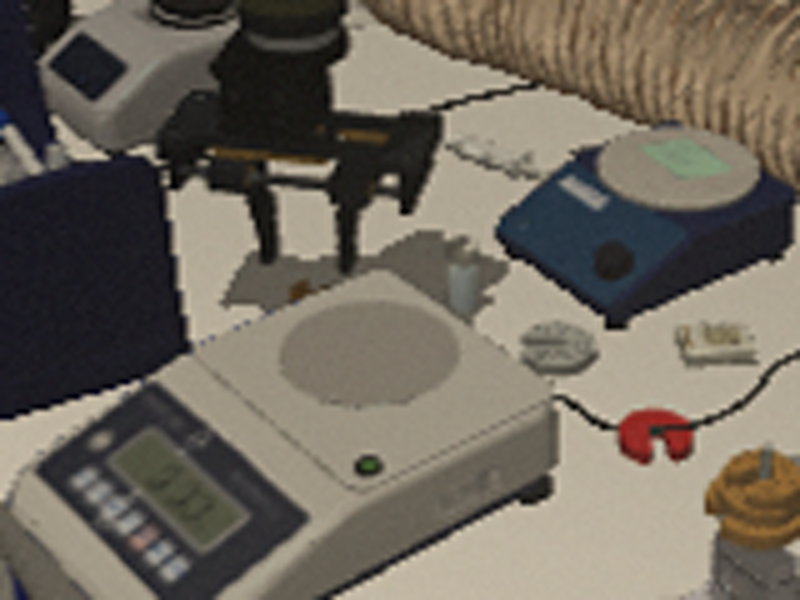

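The gripper at (305,200) is clear of the balance, the blue box and the white vial at (465,285). Descending.

step_arm --commands '[{"travel":[0,0,0.012],"turn":[0,0,0]},{"travel":[0,0,0.023],"turn":[0,0,0]},{"travel":[0,0,0.03],"turn":[0,0,0]},{"travel":[0,0,0.033],"turn":[0,0,0]},{"travel":[0,0,0.033],"turn":[0,0,0]}]'

```text
time: 29.05
position: [0.4854, 0.2236, 0.016]
tool_rot: [-2.902, -1.202, -0.0]
ft_force: [-0.0, 0.2, -0.1]
grip_width: 0.572
grip_force: 0.0
```

step_arm --commands '[{"travel":[0,0,0],"turn":[0,0,0]},{"travel":[0,0,0],"turn":[0,0,0]},{"travel":[0,0,0],"turn":[0,0,0]},{"travel":[0,0,0],"turn":[0,0,0]},{"travel":[0,0,0],"turn":[0,0,0]}]' --gripper 0.1

```text
time: 29.55
position: [0.4861, 0.224, 0.0169]
tool_rot: [-2.902, -1.201, -0.003]
ft_force: [0.2, 0.6, 2.0]
grip_width: 0.371
grip_force: 25.0
```

```bash
python3 plan.py .4864,.2231,.24,-45 .55,.03,.24,-45 .49,-.16,.24,-38 .511,-.2527,.20,-30
```

```text
now [0.4861 0.224  0.0169] yaw -45.02 t 29.55 g 0.371 25.0 F [0.2 0.6 2. ] j7 -1.06
travel [0.0001, 0.0009, -0.2231] turn [-0.0, -0.1, -0.0] | len 0.223 ang 0
travel [-0.0916, 0.1815, 0.0] turn [0.0, 0.0, 0.0] | len 0.203 ang 0
travel [-0.1768, 0.0919, 0.0] turn [0.0, 0.0, -7.0] | len 0.199 ang 7
travel [-0.0601, 0.0736, 0.04] turn [0.0, 0.0, -8.0] | len 0.103 ang 8
```

step_arm --commands '[{"travel":[0,0,-0.045],"turn":[0,0,0]},{"travel":[0,0,-0.09],"turn":[0,0,0]},{"travel":[0,0,-0.135],"turn":[0,0,0]},{"travel":[0,0,-0.18],"turn":[0,0,0]},{"travel":[0,0,-0.223],"turn":[0,0,0]}]'

```text
time: 30.05
position: [0.4853, 0.2234, 0.2416]
tool_rot: [-2.902, -1.201, -0.003]
ft_force: [0.1, 0.3, -0.3]
grip_width: 0.374
grip_force: 25.0
```

step_arm --commands '[{"travel":[-0.018,0.036,0],"turn":[0,0,0]},{"travel":[-0.037,0.073,0],"turn":[0,0,0]},{"travel":[-0.055,0.109,0],"turn":[0,0,0]},{"travel":[-0.073,0.145,0],"turn":[0,0,0]},{"travel":[-0.092,0.181,0],"turn":[0,0,0]}]'

```text
time: 30.55
position: [0.5485, 0.0292, 0.2395]
tool_rot: [-2.901, -1.202, -0.003]
ft_force: [0.4, -0.7, -1.3]
grip_width: 0.378
grip_force: 25.0
```

step_arm --commands '[{"travel":[-0.035,0.018,0],"turn":[0,0,-1.4]},{"travel":[-0.071,0.037,0],"turn":[0,0,-2.8]},{"travel":[-0.106,0.055,0],"turn":[0,0,-4.2]},{"travel":[-0.141,0.074,0],"turn":[0,0,-5.6]},{"travel":[-0.177,0.092,0],"turn":[0,0,-7]}]'

```text
time: 31.05
position: [0.4874, -0.161, 0.239]
tool_rot: [-2.822, -1.378, -0.003]
ft_force: [0.5, -0.3, -0.1]
grip_width: 0.375
grip_force: 25.0
```

```bash
python3 plan.py .515,-.2494,.19,-28
```

```text
now [ 0.4874 -0.161   0.239 ] yaw -37.95 t 31.05 g 0.375 25.0 F [ 0.5 -0.3 -0.1] j7 -0.37
travel [-0.0529, 0.0761, 0.0489] turn [-0.0, -0.1, -9.9] | len 0.105 ang 10
```

step_arm --commands '[{"travel":[-0.013,0.019,0.01],"turn":[0,0,-2.5]},{"travel":[-0.027,0.038,0.02],"turn":[0,0,-5]},{"travel":[-0.04,0.057,0.03],"turn":[0,0,-7.5]},{"travel":[-0.053,0.076,0.049],"turn":[0,0,-9.9]},{"travel":[-0.053,0.076,0.049],"turn":[0,0,-9.9]}]'

```text
time: 31.55
position: [0.5136, -0.2508, 0.1876]
tool_rot: [-2.697, -1.609, 0.006]
ft_force: [-0.4, -0.3, -1.9]
grip_width: 0.37
grip_force: 25.0
```

step_arm --commands '[{"travel":[0,0,0.01],"turn":[0,0,0]},{"travel":[0,0,0.01],"turn":[0,0,0]},{"travel":[0,0,0.01],"turn":[0,0,0]}]'

```text
time: 31.85
position: [0.5158, -0.2468, 0.1803]
tool_rot: [-2.692, -1.617, -0.004]
ft_force: [1.3, 0.1, -1.2]
grip_width: 0.375
grip_force: 25.0
```

```bash
python3 plan.py .515,-.2494,.142,-28 .5315,-.2208,.142,-28
```

```text
now [ 0.5158 -0.2468  0.1803] yaw -28.03 t 31.85 g 0.375 25.0 F [ 1.3  0.1 -1.2] j7 0.14
travel [-0.0028, 0.0005, 0.0383] turn [0.0, -0.2, -0.0] | len 0.038 ang 0
travel [0.033, 0.0011, 0.0] turn [0.0, 0.0, 0.0] | len 0.033 ang 0
```

step_arm --commands '[{"travel":[-0.003,0,0.013],"turn":[0,0,0]},{"travel":[-0.003,0,0.026],"turn":[0,0,0]},{"travel":[-0.003,0,0.038],"turn":[0,0,0]},{"travel":[-0.003,0,0.038],"turn":[0,0,0]},{"travel":[-0.003,0,0.038],"turn":[0,0,0]}]'

```text
time: 32.35
position: [0.5139, -0.2506, 0.1415]
tool_rot: [-2.694, -1.615, -0.001]
ft_force: [-0.7, 0.7, -0.0]
grip_width: 0.375
grip_force: 25.0
```

```bash
python3 plan.py .5315,-.2208,.142,-28
```

```text
now [ 0.5139 -0.2506  0.1415] yaw -28.13 t 32.35 g 0.375 25.0 F [-0.7  0.7 -0. ] j7 0.18
travel [0.0346, 0.0015, -0.0004] turn [-0.0, -0.1, -0.1] | len 0.035 ang 0
```

step_arm --commands '[{"travel":[0.006,0.001,0],"turn":[0,0,0]},{"travel":[0.012,0.001,0],"turn":[0,0,0]},{"travel":[0.018,0.001,0],"turn":[0,0,0]},{"travel":[0.022,0.001,0],"turn":[0,0,0]},{"travel":[0.022,0.001,0],"turn":[0,0,0]}]'

```text
time: 32.85
position: [0.5261, -0.2307, 0.1422]
tool_rot: [-2.692, -1.617, -0.003]
ft_force: [0.1, -0.0, -0.8]
grip_width: 0.373
grip_force: 25.0
```

```bash
python3 plan.py .5315,-.2208,.142,-28
```

```text
now [ 0.5261 -0.2307  0.1422] yaw -28.01 t 32.85 g 0.373 25.0 F [ 0.1 -0.  -0.8] j7 0.14
travel [0.0113, 0.0001, 0.0002] turn [0.0, -0.1, -0.0] | len 0.011 ang 0
```

step_arm --commands '[{"travel":[0.005,0,0],"turn":[0,0,0]},{"travel":[0.009,0,0],"turn":[0,0,0]},{"travel":[0.011,0,0],"turn":[0,0,0]},{"travel":[0.011,0,0],"turn":[0,0,0]},{"travel":[0.011,0,0],"turn":[0,0,0]}]'

```text
time: 33.35
position: [0.5306, -0.2222, 0.1421]
tool_rot: [-2.694, -1.615, -0.002]
ft_force: [-0.8, -1.0, -0.7]
grip_width: 0.374
grip_force: 25.0
```

step_arm --commands '[{"travel":[0,0,0.002],"turn":[0,0,0]},{"travel":[0,0,0.004],"turn":[0,0,0]},{"travel":[0,0,0.0045],"turn":[0,0,0]},{"travel":[0,0,0.0045],"turn":[0,0,0]}]'

```text
time: 33.75
position: [0.5305, -0.2221, 0.1374]
tool_rot: [-2.694, -1.615, -0.002]
ft_force: [-0.2, -0.0, -1.3]
grip_width: 0.371
grip_force: 25.0
```

step_arm --commands '[{"travel":[0,0,0.0005],"turn":[0,0,0]},{"travel":[0,0,0.0005],"turn":[0,0,0]},{"travel":[0,0,0.0005],"turn":[0,0,0]}]' --gripper 0.47

```text
time: 34.05
position: [0.5307, -0.2221, 0.1372]
tool_rot: [-2.694, -1.615, -0.003]
ft_force: [-0.1, -0.1, -0.1]
grip_width: 0.461
grip_force: 0.0
```

step_arm --commands '[{"travel":[0,0,-0.015],"turn":[0,0,0]},{"travel":[0,0,-0.04],"turn":[0,0,0]},{"travel":[0,0,-0.075],"turn":[0,0,0]},{"travel":[0,0,-0.11],"turn":[0,0,0]},{"travel":[0,0,-0.11],"turn":[0,0,0]}]'

```text
time: 34.55
position: [0.533, -0.2241, 0.2531]
tool_rot: [2.69, 1.612, 0.013]
ft_force: [0.3, 0.3, 0.0]
grip_width: 0.477
grip_force: 0.0
```

Run:
```python
from h import *
im=ctrl.get_image("scene")[:,:,::-1]
a=cv2.resize(cv2.convertScaleAbs(im[200:245,280:325],alpha=1.5),(400,400),interpolation=cv2.INTER_CUBIC)
b=cv2.resize(im[130:310,160:380],(400,327),interpolation=cv2.INTER_AREA)
o=np.zeros((400,800,3),np.uint8);o[:,:400]=a;o[:327,400:]=b;cv2.imwrite("pics/e.png",o)
```

```text
(no output)
```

View pics/e.png

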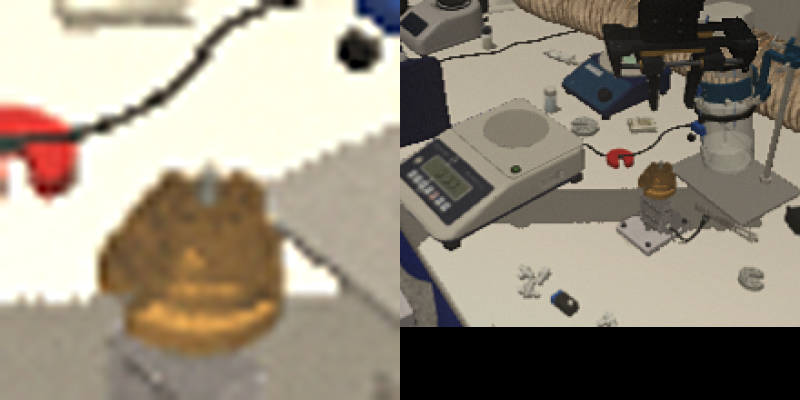

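The four masses form a tidy tapering stack, with the rod home at (207,185) in the left crop. The steel masses and vials are standing undisturbed, so I'm handing in.

step_arm --commands '[{"travel":[0,0,-0.02],"turn":[0,0,0]},{"travel":[0,0,-0.02],"turn":[0,0,0]},{"travel":[0,0,-0.02],"turn":[0,0,0]},{"travel":[0,0,-0.02],"turn":[0,0,0]}]'

```text
time: 35.0
position: [0.53, -0.2219, 0.266]
tool_rot: [-2.693, -1.614, -0.0]
ft_force: [0.0, 0.4, -0.3]
grip_width: 0.473
grip_force: 0.0
```

```bash
python3 -c "
from bench import ctrl
print(ctrl.close_job())"
```

```text
the job is handed in; nothing more can be done
None
```

The four brass masses are stacked flat on the load cell, largest to smallest with each slot about 108–112° from the one beneath, the steel masses and vials were left alone, and the job was handed in at 35 s (`close_job` returned no verdict).

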